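Pin the drawbar and snap the linchpin's ring shut

TASK

Push the linchpin from the left, fully home, through the slot in the end of the drawbar on the bench stand, with its sprung ring still open on the side nearest you. Then swing the ring round the free end of the drawbar and over the tip of the pin until it snaps shut, and leave the pin locked there, collar against the bar. Do not disturb the other things on the bench.

Things in the scene. Friction and masses are not known exactly. Their poses are not given: they have to be found in the camera images.
- linchpin: Loose steel linchpin, 118 mm long, about 0.27 kg. Origin: on its long axis, where the shank leaves the collar. +x runs along the shank to the tip, +z is up. It stands upright on the bench, origin 29 mm up, and goes in the same way up. A dark upright grip plate forms its rear (x = -61 to -12 mm).
- pin_grip (a point): Middle of the linchpin's grip plate, 42 mm behind its origin (x = -42 mm): the place to hold it. The plate is 49 mm long, 14 mm thick (pin's y) and 58 mm tall (29 mm above and below this point); hold it by its two flat sides, closing along y.
- pin_collar (a point): The linchpin's origin: centre of the collar's front face, at the root of the shank. The collar reaches 12 mm back from here and is 28 mm wide (y) and 44 mm tall.
- pin_tip (a point): End of the linchpin's shank, on its axis, 58 mm ahead of the collar. The shank is a flat bar, 10 mm wide (y) and 20 mm tall (z), its last 14 mm tapered to 3 x 11 mm.
- ring_hinge (a point): Where the ring's hinge crosses the pin's axis, 6 mm behind the collar's front face (x = -6 mm). The hinge is parallel to the pin's z.
- pin_ring (a joint): Angle of the ring. 0: open stop, where it starts, standing out to the pin's -y side. 1.6 rad: closed stop, its far bar just beyond the tip, 0.14 rad past the pin's axis on the +y side. Its direction from the pin's +x towards +y is this minus 1.46 rad. An over-centre spring (0.06 N m at the stops) drives it open below 0.8 rad, shut above; 1 N on the far bar moves it.
- ring_bar (a point): Middle of the ring's far bar, 72 mm from the hinge, level with the pin's axis. The ring is an upright loop of 7 mm round wire: two level legs 25 mm above and below the pin's axis, joined at the far end by this upright bar (straight for 12 mm, then bending into the legs). The legs pass above and below the drawbar with about 4 mm to spare.
- stand: Grey stand fixed to the bench: base 100 x 90 mm, upright block (x = 2 to 48, y = -26 to 26 mm) 122 mm high, screw head to 131 mm. Origin: on the bench below its drawbar, a level square steel bar, 34 x 34 mm, 90 mm up to its axis. The bar runs along x; its free end, at x = -85 mm, points roughly to the robot; +y is its left side as the robot sees it.
- slot_mouth (a point): Centre of the mouth, on the drawbar's left (+y) face, of the slot that goes straight through it from left to right (along the stand's y), 30 mm from the free end. The slot is 13 mm wide (x) and 23 mm tall (z), with 2.5 mm chamfers. The linchpin goes in here; with the pin home, pin_collar lies here.
- slot_exit (a point): Centre of the slot's other mouth, on the drawbar's right (-y) face, 34 mm from slot_mouth; the pin's last 24 mm stick out here.
- side_cutters: Bystander, to be left alone: side cutters with black handles, 104 mm long, 12 mm high. Origin: centre of its underside.
- masking_tape: Bystander, to be left alone: roll of masking tape lying flat, 100 mm across, 25 mm high. Origin: centre of its underside.
- driver_red: Bystander, to be left alone: screwdriver with red handle, 148 mm long, 19 mm high. Origin: centre of its underside.
- transformer: Bystander, to be left alone: small green transformer, 50 x 46 x 52 mm. Origin: centre of its underside.
- flux_bottle: Bystander, to be left alone: small amber bottle, 45 mm across, 107 mm high. Origin: centre of its underside.
- pliers_black: Bystander, to be left alone: long-nosed pliers with black handles, 148 mm long, 12 mm high. Origin: centre of its underside.

How it is judged (in metres and radians):
On the way:
1. the linchpin is home in the slot from the left, collar against the drawbar, with the ring still open (distance between pin_collar and slot_mouth below 0.009 m and angle between the x axis of linchpin and the y axis of stand, either way round below 0.22 rad and value of joint pin_ring below 0.4 rad), for 0.2 s.
At the end, for the whole second after the job is handed in: The linchpin is at rest through the drawbar's slot, its collar's front centre within 9 mm of the centre of the slot's left mouth and its axis within 0.22 rad of the slot's; the ring is snapped shut round the bar's end over the pin's tip (joint over 1.48 rad) (distance between pin_collar and slot_mouth below 0.009 m and angle between the x axis of linchpin and the y axis of stand, either way round below 0.22 rad and value of joint pin_ring above 1.48 rad and linear speed of linchpin below 0.02 m/s and velocity of joint pin_ring below 0.2 rad/s); the robot touches nothing.
It fails at once if another thing on the bench is pushed more than 40 mm from its place (distance of any of side_cutters, masking_tape, driver_red, transformer, flux_bottle, pliers_black from where it was at the start of the episode above 0.04 m).
It also fails if it takes over 58 s, if anything falls off the work surface, if the arm or the gripper's body presses on something with over 40 N, if the wrist force passes 120 N, or if a joint passes its speed limit or range.

ROBOT

A 6-joint arm with a two-finger parallel gripper is mounted at the origin on a cart in front of the work surface, level with it; the furniture and walls round the work are solid. World frame = base frame: x ahead of the robot, y to its left, z up, the work surface at z = 0. Lengths are in m, angles in degrees, forces in N, time in s.
With the tool pointing down it reaches from about 0.25 to 0.8 m from the base axis. Payload 3.9 kg.
Tool frame: the origin (TCP) lies between the finger pads; the fingertips stand 14 mm ahead of it and the grasp point (between the pads) lies 5 mm behind it; z points along the fingers, x is the direction in which the jaws open and shut, and the axes are right-handed (so a half turn about z gives the same grasp; the last joint's range is limited). The gripper opens to 85 mm and grips with 20 to 120 N. Pads are 22 mm wide; open, the fingers measure 114 mm over their backs; the gripper's body (76 mm by 85 mm) begins 54 mm behind the grasp point. The pads swing forward as they close: fully open they stand 13 mm farther back than shut.
Start: joints at [66.52, 14.897, -7.913, 67.191, 0, 90], TCP at [0.209, 0.482, 0.245] pointing down, gripper open.
Joint ranges: [-159.42, 159.42], [-47.68, 98.78], [-73.54, 78.23], [-108.79, 121.32], [-90, 84.71], [-180, 180]. Speed limits (degrees/s): [147.25, 147.25, 180, 180, 180, 180].

INTERFACE

Orientations are given as [roll, pitch, yaw] about the fixed x, y, z axes, in that order (R = Rz(yaw) Ry(pitch) Rx(roll)).
In Python, from station import sense, capture, workorder gives the robot as it stands.
- The arm moves only by the tool drive_tool, never from a script. Its argument "deltas" is a list of rows, each an object with "grip": the gripper's target within -1 to 1 (fully open at 1, half-way at 0, shut at -1); "offset": the shift along the tool's x, y, z in mm, a list of three; "delta_rot": the turn, a rotation vector about the tool's x, y, z in rad, a list of three. A call has 1 to 5 rows; each row is the pose to reach, as a shift and turn from the pose commanded when the call began, along the tool's axes at that moment; what a row does not reach only later rows make up. A row lasts 1/10 s, in which the tool goes at most 50 mm and 8.59 degrees, less where a joint would pass 70% of its speed; a pose out of reach is approached as far as the arm can. A call with a gripper value outside its range is refused whole. The fingers move at their own pace and stop on an object; "force" is the grip in N (left out, the last holds). Time passes only in rows, so rows that repeat a pose let the fingers close. It gives the time, the measured TCP pose, the force and the opening at its end, in the units of the state.
- sense(): the state, without advancing time (a new reading comes with each control period).
- capture(name): name is "side" or "top" or "wrist"; returns a dict with "color" (420x560x3 uint8, red, green, blue), "camera_matrix" (3x3 intrinsics, pixels), "k1" (the pictures are not rectified: a ray, as slopes to the right and down, at radius r is drawn at 1 + k1 r^2 times it, then the intrinsics apply), "rvec" (rotation vector, rad) and "tvec" (3), from world to camera coordinates, as OpenCV has them; the wrist camera has in their place "hand_eye" (4x4, takes a point from camera to tool coordinates, whose origin is the TCP and whose axes are the tool frame's). Camera axes: x right, y down, z forward; pixel columns grow to the right and rows downward; lengths in m; the calibration is good to about 2 mm. A picture is of the moment at which its call begins: read the wrist's pose just before it. There is no depth.
- workorder.finish_job(): hands the job in, once; it reports no verdict.
The state is a dict: "time": time; "qpos": joint angles; "joint_vel": joint speeds; "effort": joint torques, N m; "position": TCP position; "tcp_rot": TCP orientation; "force": force on the tool from outside, world axes, zero at the start; "torque": the same for the moment, N m; "opening": opening from 0.0 (shut) to 1.0 (fully open).
Only numpy, scipy, OpenCV 4.12 (cv2) and the standard library are available. Lean on these libraries where they do the work, as an engineer would, in place of code of your own. Each camera call takes 0.05 s, during which the arm holds its last target.

## Working session

There is one attempt and no reset: what is moved stays moved. The work goes in short steps, Python scripts to look and compute and a tool call to move; the robot and the scene stay as the last step left them, time stands still between calls to the robot, and variables do not carry over. Pictures are saved under pics/ and viewed, and the job is handed in when it is done.

Besides the shell and the picture viewer there is one more tool, called as name(argument=value, ...) on one line, values as JSON. drive_tool: Moves the arm, as the interface text tells. Its arguments: {"type":"object","properties":{"deltas":{"type":"array","items":{"type":"object","properties":{"grip":{"type":"number"},"offset":{"type":"array","items":{"type":"number"}},"delta_rot":{"type":"array","items":{"type":"number"}}}}},"force":{"type":"number"}},"required":["deltas"]}

```bash
ls; mkdir -p pics
python3 - <<'E'
from station import sense,capture
import cv2
s=sense();print(s)
for n in ["side","top","wrist"]:
    c=capture(n);cv2.imwrite(f"pics/{n}0.png",c["color"][:,:,::-1])
    print(n,{k:v for k,v in c.items() if k!="color"})
E
```

```text
pics
{'time': 0.0, 'qpos': array([ 6.65201603e+01,  1.49358832e+01, -7.98559333e+00,  6.71906399e+01,
       -1.39168106e-04,  8.99996172e+01]), 'joint_vel': array([-0.01678502,  0.0160853 ,  0.01907506,  0.03159896,  0.0089918 ,
        0.00266611]), 'effort': array([ 3.13228966e-04, -4.05672669e+01,  2.53924942e+01,  1.88840542e-02,
       -6.89058197e-05,  4.90266942e-06]), 'position': array([0.2089135 , 0.48092898, 0.2444646 ]), 'tcp_rot': array([1.79999862e+02, 1.12116449e-01, 6.65205430e+01]), 'force': array([-0.53804881, -0.65772897, -0.71837794]), 'torque': array([0.00797166, 0.05809023, 0.00947242]), 'opening': 1.0024718696180486}
side {'camera_matrix': array([[414.29604231,   0.        , 275.89807555],
       [  0.        , 414.29604231, 210.3329516 ],
       [  0.        ,   0.        ,   1.        ]]), 'k1': -0.05342175897124496, 'rvec': array([ 2.01249748,  0.03451613, -0.00588235]), 'tvec': array([-0.58849192, -0.02194144,  1.30469571])}
top {'camera_matrix': array([[494.46388252,   0.        , 284.90492996],
       [  0.        , 494.46388252, 198.13406062],
       [  0.        ,   0.        ,   1.        ]]), 'k1': 0.01216074500160156, 'rvec': array([ 2.16626965, -2.21200869,  0.08845205]), 'tvec': array([-0.17225421,  0.59310422,  1.24883787])}
wrist {'camera_matrix': array([[348.97734505,   0.        , 282.35603617],
       [  0.        , 348.97734505, 208.17506773],
       [  0.        ,   0.        ,   1.        ]]), 'k1': 0.008897466089597334, 'hand_eye': array([[ 9.99999055e-01,  4.60351844e-04, -1.29564230e-03,
         1.06806482e-05],
       [-8.42339500e-05,  9.61028910e-01,  2.76447874e-01,
        -6.95621966e-02],
       [ 1.37241300e-03, -2.76447504e-01,  9.61028040e-01,
        -1.29679275e-01],
       [ 0.00000000e+00,  0.00000000e+00,  0.00000000e+00,
         1.00000000e+00]])}
```

View pics/side0.png

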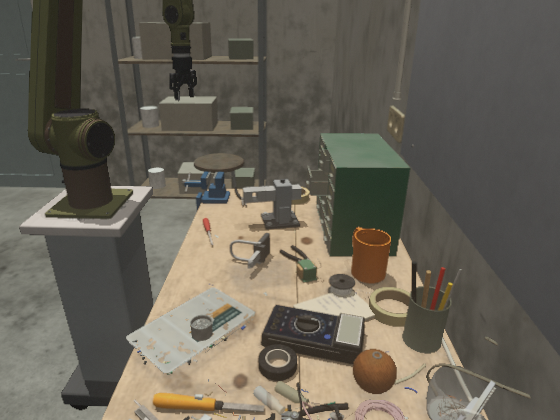

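View pics/top0.png

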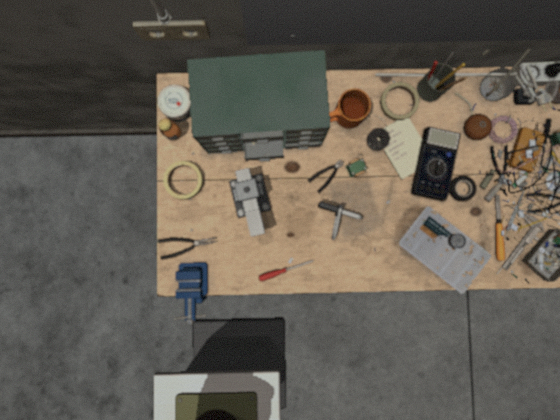

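View pics/wrist0.png

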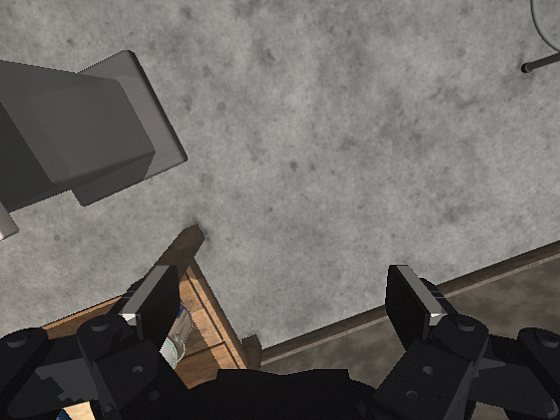

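The top view shows the stand at about (248,195), with its bar running down to (258,232). The linchpin is at (340,213): its dark grip plate is on the left near (325,206), and the ring hangs down to (337,237). I'll zoom in and calibrate.

```bash
cat > h.py <<'E'
import numpy as np,cv2
from station import sense,capture
from scipy.spatial.transform import Rotation as R
def cam(name):
    s=sense();c=capture(name)
    if 'hand_eye' in c:
        T=np.eye(4);T[:3,:3]=R.from_euler('xyz',s['tcp_rot'],degrees=True).as_matrix();T[:3,3]=s['position']
        W=T@c['hand_eye']; M=np.linalg.inv(W)
    else:
        M=np.eye(4);M[:3,:3]=cv2.Rodrigues(c['rvec'])[0];M[:3,3]=c['tvec']
    c['M']=M;return c
def proj(c,P):
    P=np.atleast_2d(P);p=P@c['M'][:3,:3].T+c['M'][:3,3]
    u=p[:,:2]/p[:,2:];r2=(u**2).sum(1,keepdims=True);u=u*(1+c['k1']*r2)
    K=c['camera_matrix'];return u@K[:2,:2].T+K[:2,2]
def ray(c,px):
    K=c['camera_matrix'];d=(np.array(px,float)-K[:2,2])/K[0,0];u=d.copy()
    for _ in range(20):u=d/(1+c['k1']*(u**2).sum())
    Rm=c['M'][:3,:3];o=-Rm.T@c['M'][:3,3];v=Rm.T@np.array([u[0],u[1],1]);return o,v
def onz(c,px,z):
    o,v=ray(c,px);return o+v*(z-o[2])/v[2]
def crop(c,name,x0,x1,y0,y1,f):
    im=c['color'][y0:y1,x0:x1,::-1];cv2.imwrite('pics/'+name,cv2.resize(im,None,fx=f,fy=f,interpolation=cv2.INTER_CUBIC))
E
python3 - <<'E'
from h import *
c=cam('top');crop(c,'t1.png',150,380,140,300,3.4)
for p in [(248,187),(262,233),(323,206),(362,215),(337,237),(325,178),(357,166),(270,275),(183,180),(168,130),(185,245)]:print(p,onz(c,p,0.03).round(3))
c=cam('side');crop(c,'s1.png',190,330,170,290,5.5)
E
```

```text
(248, 187) [ 0.619 -0.091  0.03 ]
(262, 233) [ 0.501 -0.124  0.03 ]
(323, 206) [ 0.567 -0.281  0.03 ]
(362, 215) [ 0.542 -0.38   0.03 ]
(337, 237) [ 0.487 -0.315  0.03 ]
(325, 178) [ 0.638 -0.288  0.03 ]
(357, 166) [ 0.668 -0.371  0.03 ]
(270, 275) [ 0.395 -0.143  0.03 ]
(183, 180) [0.641 0.075 0.03 ]
(168, 130) [0.771 0.112 0.03 ]
(185, 245) [0.475 0.071 0.03 ]
```

View pics/t1.png

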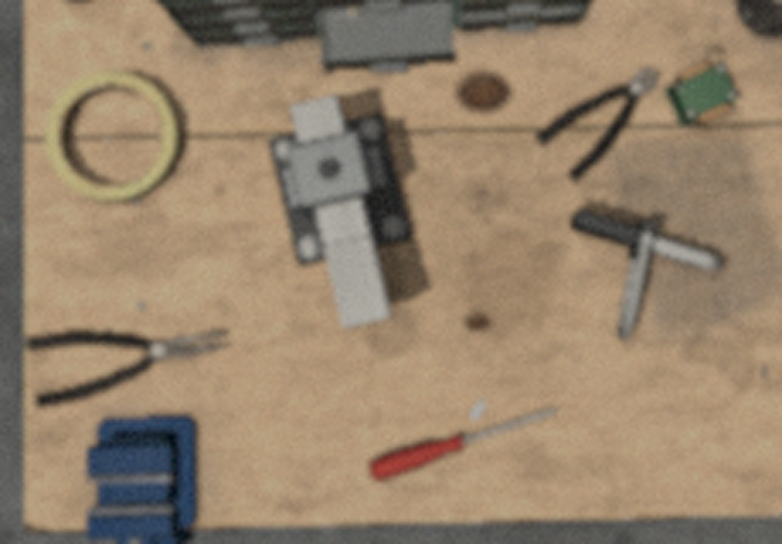

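View pics/s1.png

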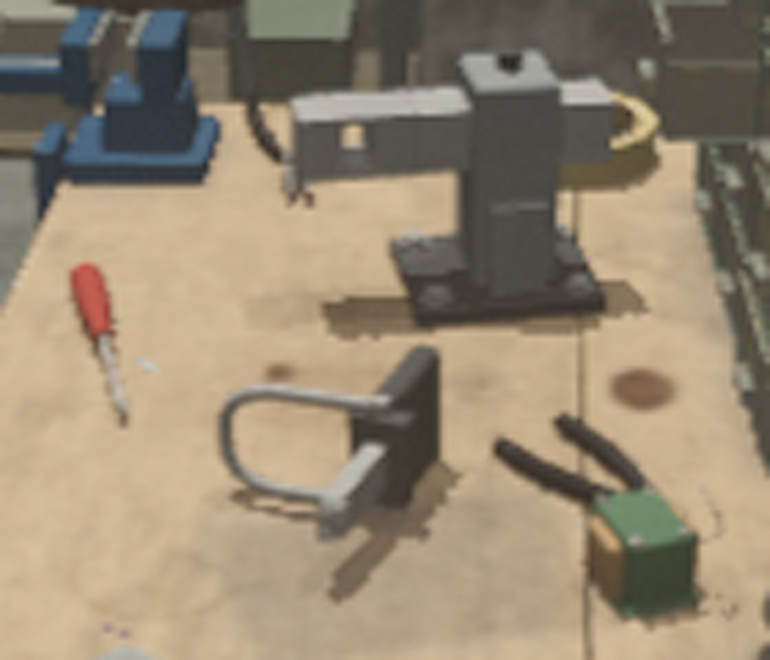

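```bash
cat > fit.py <<'E'
from h import *
from scipy.optimize import least_squares
def pts(p,P):
    P=np.array(P,float)/1000;c,s=np.cos(p[2]),np.sin(p[2])
    return np.c_[p[0]+c*P[:,0]-s*P[:,1],p[1]+s*P[:,0]+c*P[:,1],P[:,2]]
def fit(obs,p0):
    # obs list of (cam, P(mm), px)
    f=lambda p:np.concatenate([(proj(c,pts(p,P))-np.array(u)).ravel() for c,P,u in obs])
    r=least_squares(f,p0,loss='soft_l1',f_scale=2);return r.x,f(r.x).reshape(-1,2)
E
python3 - <<'E'
from fit import *
t=cam('top');s=cam('side')
T=lambda l:np.array(l)/3.4+[150,140]-0.35
S=lambda l:np.array(l)/5.5+[190,170]-0.4
st=[(t,[(-85,17,107),(-85,-17,107),(2,26,122),(2,-26,122),(48,26,122),(48,-26,122)],T([(342,327),(388,320),(298,207),(368,197),(285,143),(355,135)])),
(s,[(-85,-17,107),(-85,-17,73),(-85,17,107),(2,-26,122),(48,-26,122),(48,26,122),(2,26,122)],S([(293,122),(300,183),(293,100),(465,92),(558,88),(540,50),(458,55)]))]
p,r=fit(st,[.6,-.09,.2]);print('stand',p[:2],np.degrees(p[2]));print(r.round(1).tolist());ps=p
pn=[(t,[(-61,0,58),(58,0,34),(2,-68,29)],T([(577,219),(716,260),(626,332)])),
(s,[(-61,0,58),(58,0,29),(2,-71,29)],S([(432,350),(332,520),(225,435)]))]
p,r=fit(pn,[.56,-.3,-1.7]);print('pin',p[:2],np.degrees(p[2]));print(r.round(1).tolist())
print('grip',pts(p,[(-42,0,29)]),'mouth',pts(ps,[(-55,17,90)]))
E
```

```text
stand [ 0.58076254 -0.09737928] 11.514741918175458
[[-0.7, 0.4], [-0.3, -0.7], [0.2, 0.5], [1.1, -1.3], [-0.1, 0.5], [0.8, -2.0], [-0.0, -0.4], [-1.0, -0.1], [-1.2, -1.0], [0.7, -0.6], [0.3, -0.7], [-0.2, -0.5], [-1.1, -0.6]]
pin [ 0.55507533 -0.32407956] -106.82934448047196
[[-1.7, -1.0], [1.8, 0.1], [-0.2, -1.1], [-1.3, -2.1], [-0.7, 1.7], [0.1, -0.1]]
grip [[ 0.56723525 -0.28387836  0.029     ]] mouth [[ 0.52347596 -0.09170053  0.09      ]]
```

```bash
cat >> h.py <<'E'
def go(pos,yaw,rpy=None):
    s=sense();A=R.from_euler('xyz',s['tcp_rot'],degrees=True);B=R.from_euler('xyz',[180,0,yaw] if rpy is None else rpy,degrees=True)
    o=A.inv().apply(np.array(pos)-s['position'])*1000;r=(A.inv()*B).as_rotvec()
    print('off',o.round(1).tolist(),'rot',r.round(3).tolist(),'t',round(s['time'],2))
E
python3 -c "
from h import *
go([.33,.28,.25],26)"
```

```text
off [-136.6, 191.1, -4.8] rot [0.0, 0.0, 0.707] t 0.35
```

drive_tool(deltas=[{"offset": [-137,191,-5],"delta_rot": [0,0,0.707],"grip": 1},{"offset": [-137,191,-5],"delta_rot": [0,0,0.707],"grip": 1},{"offset": [-137,191,-5],"delta_rot": [0,0,0.707],"grip": 1},{"offset": [-137,191,-5],"delta_rot": [0,0,0.707],"grip": 1},{"offset": [-137,191,-5],"delta_rot": [0,0,0.707],"grip": 1}])

```text
time: 0.85
position: [0.3305, 0.2773, 0.2505]
tcp_rot: [180.0, -0.0, 25.6]
force: [0.7, 0.5, 0.2]
opening: 0.999
```

```bash
python3 -c "
from h import *
print(sense()['position'],sense()['tcp_rot'])
go([.43,.06,.25],-7)"
```

```text
[0.33049799 0.27731313 0.25049992] [ 1.79964029e+02 -1.62744541e-02  2.56499967e+01]
off [-4.4, 239.0, 0.6] rot [0.001, -0.0, 0.57] t 0.85
```

drive_tool(deltas=[{"offset": [-4,239,0],"delta_rot": [0,0,0.57]},{"offset": [-4,239,0],"delta_rot": [0,0,0.57]},{"offset": [-4,239,0],"delta_rot": [0,0,0.57]},{"offset": [-4,239,0],"delta_rot": [0,0,0.57]},{"offset": [-4,239,0],"delta_rot": [0,0,0.57]}])

```text
invalid input
```

```bash
python3 -c "
from h import *
print(sense()['position'],sense()['tcp_rot'])
go([.52,-.14,.25],0)"
```

```text
[0.33049799 0.27731313 0.25049992] [ 1.79964029e+02 -1.62744541e-02  2.56499967e+01]
off [-9.8, 458.2, 0.8] rot [0.001, -0.0, 0.448] t 0.85
```

Grip is needed in every row.

drive_tool(deltas=[{"offset": [-4,239,0],"delta_rot": [0,0,0.57],"grip": 1},{"offset": [-4,239,0],"delta_rot": [0,0,0.57],"grip": 1},{"offset": [-4,239,0],"delta_rot": [0,0,0.57],"grip": 1},{"offset": [-4,239,0],"delta_rot": [0,0,0.57],"grip": 1},{"offset": [-4,239,0],"delta_rot": [0,0,0.57],"grip": 1}])

```text
time: 1.35
position: [0.4318, 0.0607, 0.2506]
tcp_rot: [180.0, -0.1, -6.8]
force: [1.3, -0.5, -0.0]
opening: 1.001
```

```bash
python3 -c "
from h import *
print(sense()['position'],sense()['tcp_rot'])
go([.53,-.06,.25],11)
go([.53,-.16,.25],-7)"
```

```text
[0.43176179 0.06074805 0.25056107] [ 1.79996218e+02 -5.85650599e-02 -6.84877679e+00]
off [111.9, 108.2, 0.7] rot [0.0, -0.001, -0.312] t 1.35
off [123.9, 207.5, 0.7] rot [0.0, -0.001, 0.003] t 1.35
```

drive_tool(deltas=[{"offset": [112,108,0],"delta_rot": [0,0,-0.31],"grip": 1},{"offset": [112,108,0],"delta_rot": [0,0,-0.31],"grip": 1},{"offset": [112,108,0],"delta_rot": [0,0,-0.31],"grip": 1},{"offset": [112,108,0],"delta_rot": [0,0,-0.31],"grip": 1},{"offset": [112,108,0],"delta_rot": [0,0,-0.31],"grip": 1}])

```text
time: 1.85
position: [0.5307, -0.0585, 0.2498]
tcp_rot: [-180.0, 0.0, 10.9]
force: [-0.2, 0.4, -0.2]
opening: 1.004
```

```bash
python3 -c "
from h import *
print(sense()['position'],sense()['tcp_rot'])
c=cam('wrist');cv2.imwrite('pics/w1.png',c['color'][:,:,::-1])
go([.567,-.25,.22],-17)"
```

```text
[ 0.53069159 -0.05852808  0.24977703] [-1.79988295e+02  1.46730260e-02  1.09236161e+01]
off [0.0, 196.4, 29.6] rot [-0.001, 0.001, 0.489] t 1.9
```

View pics/w1.png

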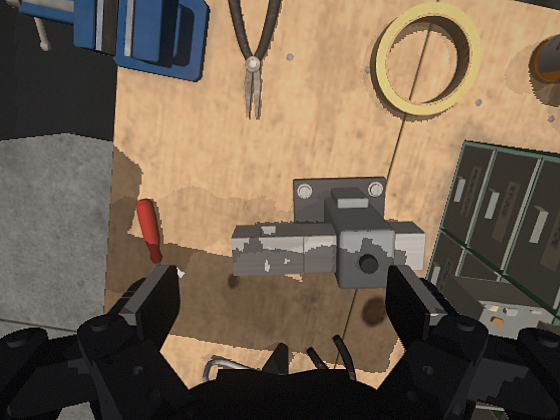

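```bash
python3 -c "
from fit import *
c=cam('wrist');crop(c,'w1z.png',215,435,170,300,3.6)
p=[.58076,-.09738,np.radians(11.515)]
L=[(-85,17,107),(-85,-17,107),(-85,17,73),(2,26,122),(2,-26,122),(48,26,122),(48,-26,122),(-55,17,90)]
print(((proj(c,pts(p,L))-[215,170])*3.6).round(0).tolist())
"
```

```text
[[58.0, 238.0], [65.0, 372.0], [77.0, 191.0], [446.0, 220.0], [438.0, 435.0], [659.0, 219.0], [640.0, 434.0], [191.0, 212.0]]
```

View pics/w1z.png

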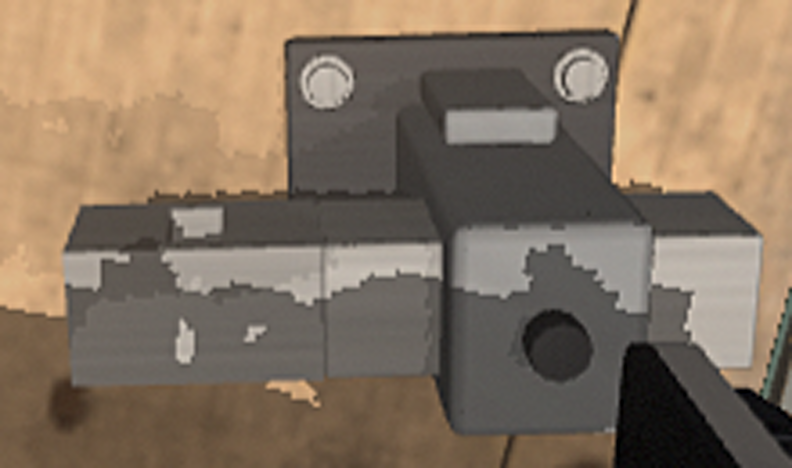

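Run:
```python
from fit import *
w=cam('wrist');t=cam('top');s=cam('side')
T=lambda l:np.array(l)/3.4+[150,140]-0.35
S=lambda l:np.array(l)/5.5+[190,170]-0.4
W=lambda l:np.array(l)/3.6+[215,170]-0.36
wo=(w,[(-85,17,107),(-85,-17,107),(-85,17,73),(-55,17,90),(2,26,122),(48,26,122)],W([(64,249),(72,385),(82,206),(197,221),(455,227),(652,227)]))
st=[(t,[(-85,17,107),(-85,-17,107),(2,26,122),(2,-26,122),(48,26,122),(48,-26,122)],T([(342,327),(388,320),(298,207),(368,197),(285,143),(355,135)])),
(s,[(-85,-17,107),(-85,-17,73),(-85,17,107),(2,-26,122),(48,-26,122),(48,26,122),(2,26,122)],S([(293,122),(300,183),(293,100),(465,92),(558,88),(540,50),(458,55)])),wo]
for o in (st,[wo]):
    p,r=fit(o,[.6,-.09,.2]);print('stand',p[:2],np.degrees(p[2]),'mouth',pts(p,[(-55,17,90)]));print(r[-6:].round(1).tolist())
```

```text
stand [ 0.58126336 -0.09799427] 12.220361046512805 mouth [[ 0.52391119 -0.09302144  0.09      ]]
[[-0.3, 0.2], [-0.2, -0.6], [-0.1, -1.1], [-0.5, 0.4], [-1.4, 0.6], [2.7, -0.5]]
stand [ 0.5813822  -0.09805244] 12.317866097478946 mouth [[ 0.52402165 -0.09317722  0.09      ]]
[[-0.2, 0.5], [0.0, -0.4], [-0.0, -0.9], [-0.4, 0.6], [-1.4, 0.6], [2.8, -0.5]]
```

drive_tool(deltas=[{"offset": [0,196,0],"delta_rot": [0,0,0.487],"grip": 1},{"offset": [0,196,0],"delta_rot": [0,0,0.487],"grip": 1},{"offset": [0,196,0],"delta_rot": [0,0,0.487],"grip": 1},{"offset": [0,196,0],"delta_rot": [0,0,0.487],"grip": 1},{"offset": [0,196,20],"delta_rot": [0,0,0.487],"grip": 1}])

```text
time: 2.6
position: [0.5701, -0.2543, 0.2327]
tcp_rot: [179.8, -0.5, -17.1]
force: [0.4, 0.5, 0.5]
opening: 0.999
```

```bash
python3 -c "
from fit import *
print(sense()['position'],sense()['tcp_rot'])
c=cam('wrist');cv2.imwrite('pics/w2.png',c['color'][:,:,::-1])
p=[.55507,-.32408,np.radians(-106.83)]
L=[(-61,7,58),(-61,-7,58),(-12,7,58),(-12,-7,58),(58,0,29),(2,-71.6,29)]
print(proj(c,pts(p,L)).round(0).tolist())
"
```

```text
[ 0.5701013  -0.25428414  0.23268888] [179.83914191  -0.46043621 -17.05277341]
[[294.0, 199.0], [279.0, 199.0], [294.0, 250.0], [279.0, 250.0], [286.0, 299.0], [217.0, 252.0]]
```

View pics/w2.png

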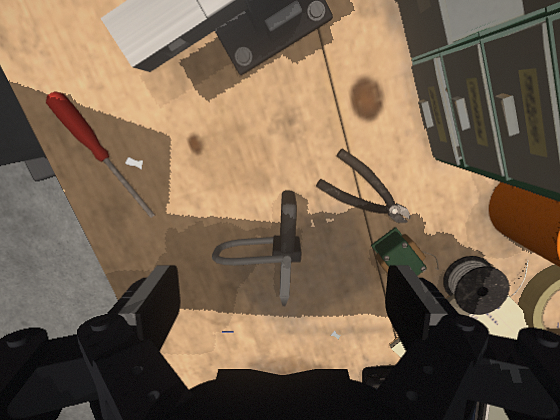

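```bash
python3 -c "
from fit import *
c=cam('wrist');crop(c,'w2z.png',200,320,180,310,5)
"
```

```text
(no output)
```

View pics/w2z.png

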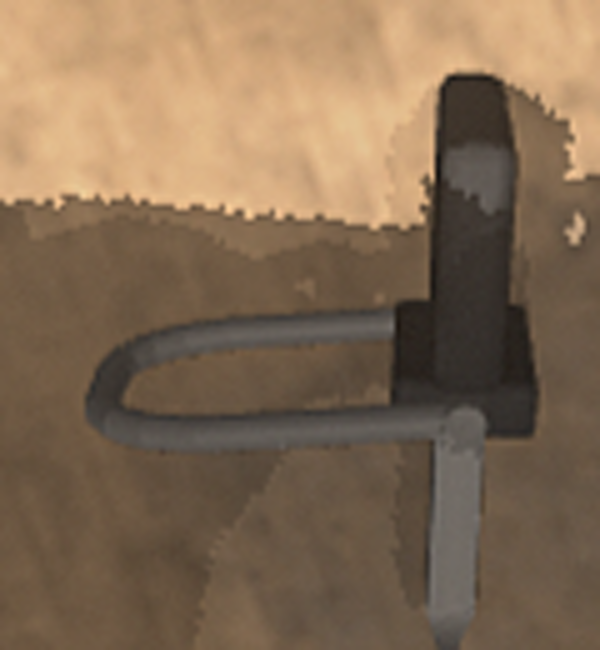

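Run:
```python
from fit import *
w=cam('wrist');
W=lambda l:np.array(l)/5+[200,180]-0.4
o=[(w,[(-61,7,58),(-61,-7,58),(-61,7,0),(-61,-7,0),(-12,7,58),(-12,-7,58),(44,5,39),(44,-5,39),(2,-71.6,29)],W([(515,148),(442,148),(502,78),(443,78),(503,388),(436,388),(476,608),(430,608),(108,393)]))]
p,r=fit(o,[.555,-.324,-1.86]);print('pin',p[:2],np.degrees(p[2]));print(r.round(1).tolist())
g=pts(p,[(-42,0,29)])[0];print(g)
go([g[0],g[1],.025+.10],np.degrees(p[2])+90)
go([g[0],g[1],.027],np.degrees(p[2])+90)
```

```text
pin [ 0.55233926 -0.32611535] -108.79182930436326
[[0.7, -0.1], [-0.4, -0.6], [0.4, -1.5], [-1.1, -1.9], [0.4, 2.3], [-1.2, 1.8], [0.4, 0.6], [-0.1, 0.3], [0.7, -0.5]]
[ 0.56586875 -0.28635415  0.029     ]
off [11.1, 36.9, 104.2] rot [-0.001, 0.004, 0.036] t 2.75
off [11.5, 37.0, 202.2] rot [-0.001, 0.004, 0.036] t 2.75
```

drive_tool(deltas=[{"offset": [11,37,40],"delta_rot": [0,0,0.036],"grip": 0},{"offset": [11,37,80],"delta_rot": [0,0,0.036],"grip": 0},{"offset": [11,37,104],"delta_rot": [0,0,0.036],"grip": 0},{"offset": [11,37,104],"delta_rot": [0,0,0.036],"grip": 0}])

```text
time: 3.15
position: [0.5646, -0.2849, 0.1233]
tcp_rot: [-179.9, 0.5, -18.7]
force: [0.1, 0.1, -0.8]
opening: 0.494
```

```bash
python3 -c "
from fit import *
print(sense()['position'],sense()['tcp_rot'])
c=cam('wrist');cv2.imwrite('pics/w3.png',c['color'][:,:,::-1])
p=[.55234,-.32612,np.radians(-108.79)]
L=[(-61,7,58),(-61,-7,58),(-12,7,58),(-12,-7,58),(58,0,29),(2,-71.6,29)]
print(proj(c,pts(p,L)).round(0).tolist())
"
```

```text
[ 0.56462628 -0.28489711  0.12328811] [-179.92269414    0.45221885  -18.73227853]
[[297.0, 201.0], [273.0, 201.0], [296.0, 278.0], [274.0, 278.0], [285.0, 344.0], [184.0, 276.0]]
```

View pics/w3.png

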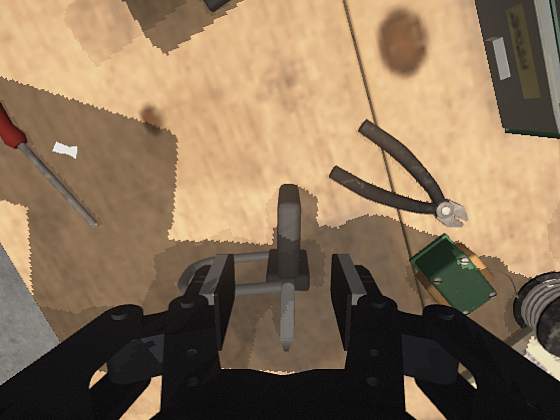

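drive_tool(deltas=[{"offset": [2,1,40],"delta_rot": [0,0.0,0],"grip": 0},{"offset": [2,1,75],"delta_rot": [0,0,0],"grip": 0},{"offset": [2,1,96],"delta_rot": [0,0,0],"grip": 0},{"offset": [2,1,96],"delta_rot": [0,0,0],"grip": 0}])

```text
time: 3.6
position: [0.5684, -0.2879, 0.0299]
tcp_rot: [-180.0, 0.1, -18.8]
force: [-1.4, -0.7, 0.0]
opening: 0.498
```

```bash
python3 -c "
from fit import *
print(sense())
c=cam('wrist');cv2.imwrite('pics/w4.png',c['color'][:,:,::-1])
"
```

```text
{'time': 3.6, 'qpos': array([-2.68708024e+01,  3.45173511e+01, -1.01834436e+01,  4.54495823e+01,
        6.42959810e-03,  8.18840730e+01]), 'joint_vel': array([-0.21714983, -2.08099633,  3.02888565,  2.19361784,  0.02170335,
        0.0057621 ]), 'effort': array([-1.31005081e-01, -5.39854825e+01,  2.16078991e+01, -7.14914985e-01,
       -8.61144508e-03,  2.62909089e-04]), 'position': array([ 0.56835815, -0.28794192,  0.02990749]), 'tcp_rot': array([-1.79972405e+02,  1.47963200e-01, -1.87548482e+01]), 'force': array([-1.36431415, -0.73592974,  0.03165278]), 'torque': array([-0.01986257,  0.01749227,  0.03933868]), 'opening': 0.4984018814220259}
```

View pics/w4.png

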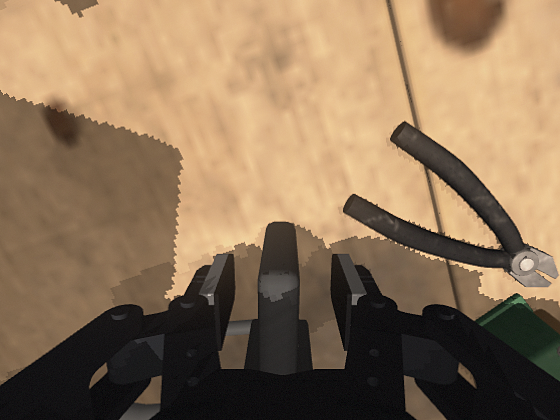

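drive_tool(deltas=[{"offset": [-2,0,0],"delta_rot": [0,0,0],"grip": 0},{"offset": [-2,0,0],"delta_rot": [0,0,0],"grip": -1},{"offset": [-2,0,0],"delta_rot": [0,0,0],"grip": -1},{"offset": [-2,0,0],"delta_rot": [0,0,0],"grip": -1},{"offset": [-2,0,0],"delta_rot": [0,0,0],"grip": -1}], force=60)

```text
time: 4.15
position: [0.5681, -0.2893, 0.0324]
tcp_rot: [180.0, -0.2, -18.9]
force: [-1.3, 1.6, 6.6]
opening: 0.156
```

```bash
python3 -c "
from fit import *
s=sense();print(s['position'],s['tcp_rot'],s['opening'],s['force'])
c=cam('wrist');cv2.imwrite('pics/w5.png',c['color'][:,:,::-1])
c=cam('side');crop(c,'s5.png',190,330,170,290,5.5)
"
```

```text
[ 0.56814943 -0.2893451   0.03238146] [ 1.79988410e+02 -1.74173107e-01 -1.88510381e+01] 0.1562940342174938 [-1.28824115  1.59750516  6.58610117]
```

View pics/s5.png

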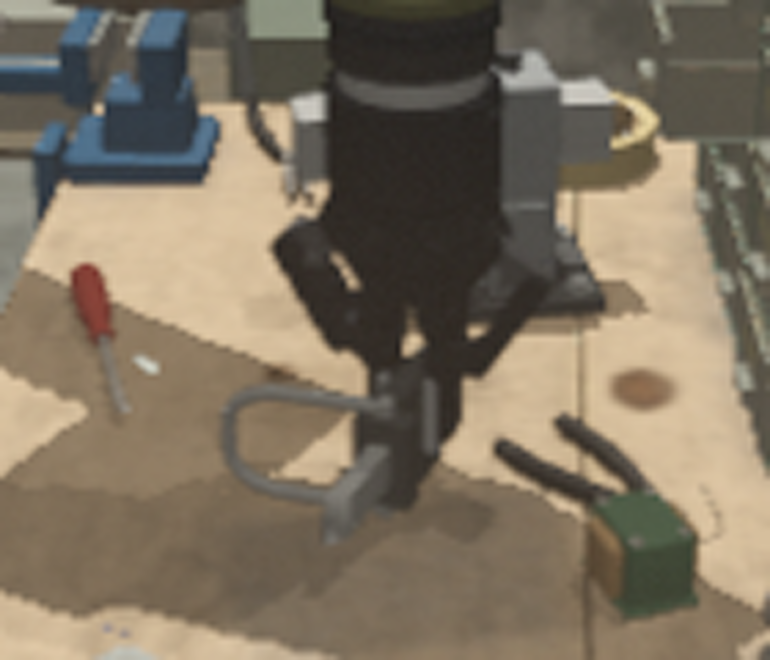

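View pics/w5.png

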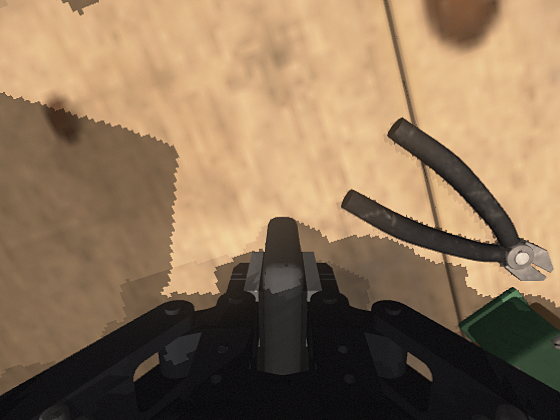

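drive_tool(deltas=[{"offset": [0,0,-20],"delta_rot": [0,0,0],"grip": -1},{"offset": [0,0,-50],"delta_rot": [0,0,0],"grip": -1},{"offset": [0,0,-100],"delta_rot": [0,0,0],"grip": -1},{"offset": [0,0,-150],"delta_rot": [0,0,0],"grip": -1},{"offset": [0,0,-190],"delta_rot": [0,0,0],"grip": -1}])

```text
time: 4.75
position: [0.5672, -0.289, 0.2232]
tcp_rot: [180.0, -0.1, -18.9]
force: [0.8, -1.7, -2.6]
opening: 0.159
```

```bash
python3 -c "
from fit import *
s=sense();print(s['position'],s['tcp_rot'],s['opening'],s['force'])
c=cam('side');crop(c,'s6.png',190,330,130,250,5.5)
go([.50,.04,.22],12.25)
"
```

```text
[ 0.56716878 -0.28896725  0.22323394] [ 1.79996372e+02 -1.05420196e-01 -1.88589513e+01] 0.1585090972921208 [ 0.84908264 -1.71545669 -2.59270658]
off [-173.2, -290.1, 7.9] rot [0.005, -0.012, -0.543] t 4.8
```

View pics/s6.png

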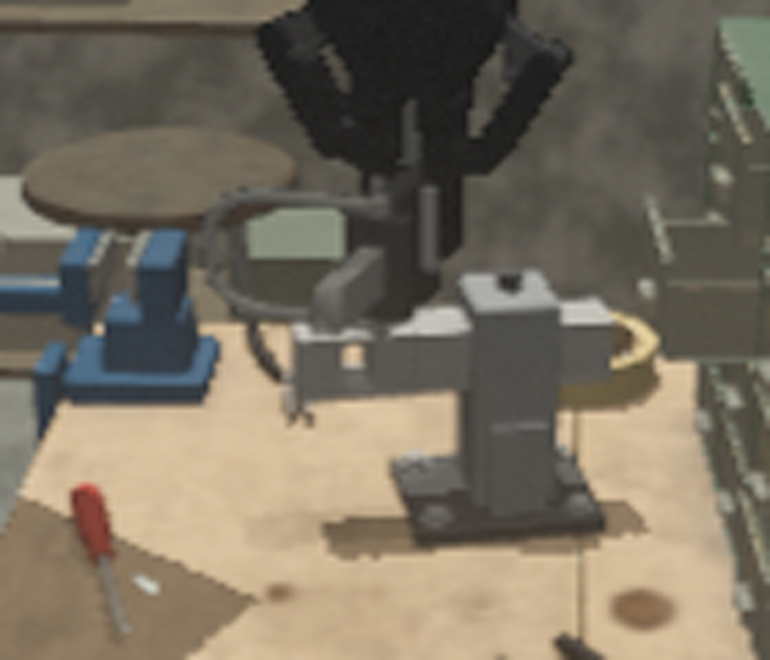

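drive_tool(deltas=[{"offset": [-17,-29,0],"delta_rot": [0,0,-0.06],"grip": -1},{"offset": [-42,-70,0],"delta_rot": [0,0,-0.15],"grip": -1},{"offset": [-67,-112,0],"delta_rot": [0,0,-0.25],"grip": -1},{"offset": [-92,-154,0],"delta_rot": [0,0,-0.35],"grip": -1},{"offset": [-117,-196,0],"delta_rot": [0,0,-0.45],"grip": -1}])

```text
time: 5.3
position: [0.5185, -0.064, 0.2199]
tcp_rot: [-180.0, 0.0, 7.1]
force: [0.8, -0.0, -2.8]
opening: 0.154
```

```bash
python3 -c "
from fit import *
s=sense();print(s['position'],s['tcp_rot'],s['opening'],s['force'])
go([.497,.031,.22],12.25)
go([.497,.031,.094],12.25)
"
```

```text
[ 0.51845083 -0.06395038  0.21989114] [-1.79969156e+02  3.10761904e-02  7.12215588e+00] 0.15439405040126422 [ 0.8281824  -0.03400116 -2.79233958]
off [-9.5, -96.9, -0.1] rot [-0.001, 0.001, -0.089] t 5.3
off [-9.4, -96.8, 125.9] rot [-0.001, 0.001, -0.089] t 5.3
```

drive_tool(deltas=[{"offset": [-5,-45,0],"delta_rot": [0,0,-0.05],"grip": -1},{"offset": [-9,-85,10],"delta_rot": [0,0,-0.089],"grip": -1},{"offset": [-9,-97,40],"delta_rot": [0,0,-0.089],"grip": -1},{"offset": [-9,-97,80],"delta_rot": [0,0,-0.089],"grip": -1},{"offset": [-9,-97,110],"delta_rot": [0,0,-0.089],"grip": -1}])

```text
time: 5.8
position: [0.4977, 0.0304, 0.1085]
tcp_rot: [-180.0, 0.1, 12.1]
force: [-0.7, -0.3, -3.1]
opening: 0.158
```

drive_tool(deltas=[{"offset": [0,0,16],"delta_rot": [0,0,0],"grip": -1},{"offset": [0,0,16],"delta_rot": [0,0,0],"grip": -1},{"offset": [0,0,16],"delta_rot": [0,0,0],"grip": -1}])

```text
time: 6.1
position: [0.4989, 0.0296, 0.0944]
tcp_rot: [-180.0, 0.0, 12.0]
force: [1.6, 0.5, -3.4]
opening: 0.156
```

```bash
python3 -c "
from fit import *
s=sense();print(s['position'],s['tcp_rot'],s['opening'],s['force'])
c=cam('side');crop(c,'s7.png',190,330,150,250,5.5)
c=cam('top');crop(c,'t7.png',150,300,140,260,5)
c=cam('wrist');cv2.imwrite('pics/w7.png',c['color'][:,:,::-1])
"
```

```text
[0.49886381 0.02958182 0.09440169] [-1.79989596e+02  3.01870029e-02  1.20249718e+01] 0.15566888619533695 [ 1.59477314  0.52781822 -3.37968205]
```

View pics/s7.png

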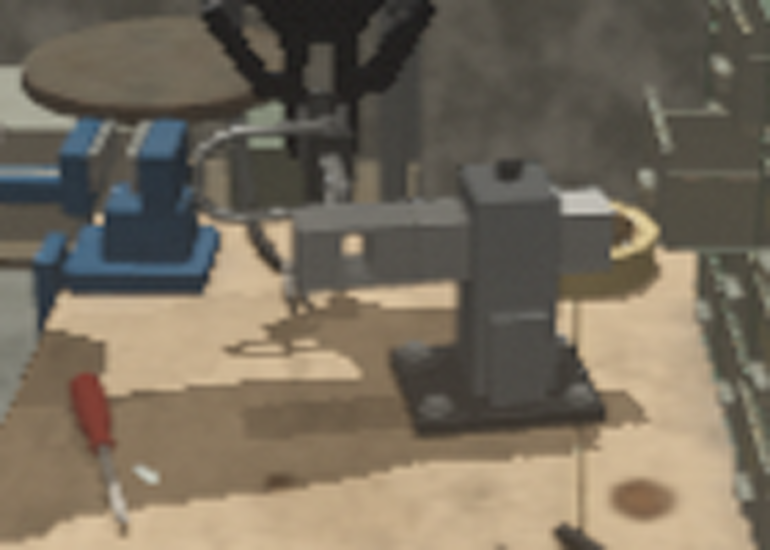

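View pics/t7.png

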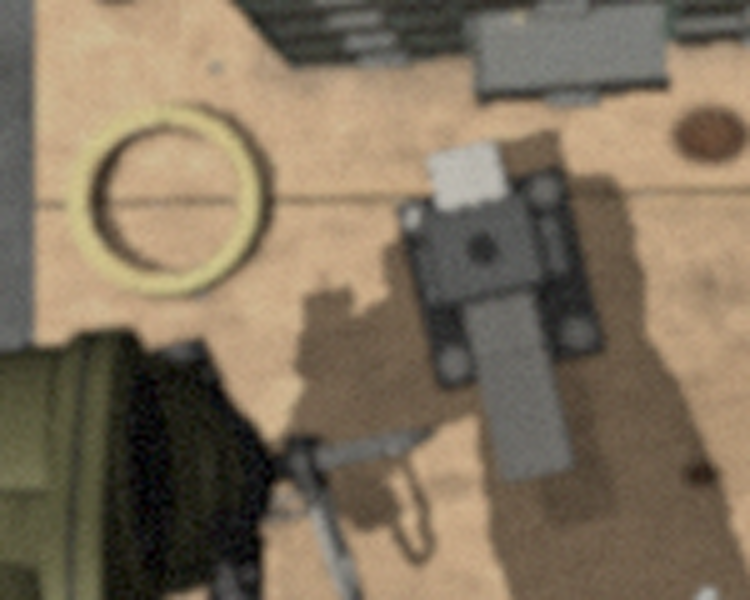

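View pics/w7.png

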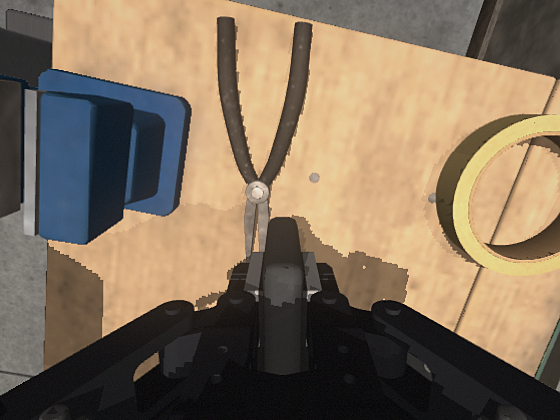

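```bash
cat > ov.py <<'E'
from fit import *
import sys
PS=[.58126,-.09799,np.radians(12.22)]
def pinpose():
    s=sense();A=s['tcp_rot'][2];a=np.radians(A)
    # pin axis = tool +y ; pin dir = yaw-90
    d=np.array([np.sin(a),-np.cos(a)]);o=s['position'][:2]+GL*d
    return [o[0],o[1],a-np.pi/2],s['position'][2]-ZO
GL=.042;ZO=.0034
E
python3 - <<'E'
from ov import *
a=np.radians(-18.85);d=np.array([np.sin(a),-np.cos(a)]);n=np.array([np.cos(a),np.sin(a)])
v=np.array([.55234,-.32612])-np.array([.56815,-.28934]);print('along',v@d,'lat',v@n)
E
cat > draw.py <<'E'
from ov import *
def draw(c,name,x0,x1,y0,y1,f,gl=.042,zo=.0034):
    import ov;ov.GL=gl;ov.ZO=zo
    p,z=pinpose()
    im=cv2.resize(c['color'][y0:y1,x0:x1,::-1],None,fx=f,fy=f,interpolation=cv2.INTER_CUBIC)
    def line(P,col):
        q=((proj(c,P)-[x0,y0]+.5)*f).round().astype(int).reshape(-1,1,2);cv2.polylines(im,[q],False,col,1,cv2.LINE_AA)
    dz=np.array([0,0,z*1000])
    L=lambda l:pts(p,np.array(l,float)+dz)
    for zz in (10,-10):line(L([(0,5,zz),(44,5,zz),(58,1.5,zz*.55),(58,-1.5,zz*.55),(44,-5,zz),(0,-5,zz),(0,5,zz)]),(0,255,0))
    h=[(-6,0,25),(1,-62,25),(2,-71.6,6),(2,-71.6,-6),(1,-62,-25),(-6,0,-25)];line(L(h),(255,255,0))
    q=lambda l:pts(PS,l)
    for y in(17,-17):
        line(q([(-85,y,107),(2,y,107),(2,y,73),(-85,y,73),(-85,y,107)]),(0,0,255))
        line(q([(-61.5,y,101.5),(-48.5,y,101.5),(-48.5,y,78.5),(-61.5,y,78.5),(-61.5,y,101.5)]),(255,0,255))
    cv2.imwrite('pics/'+name,im)
E
python3 - <<'E'
from draw import *
draw(cam('top'),'d7t.png',195,285,190,265,8);draw(cam('side'),'d7s.png',215,315,160,220,8)
E
```

```text
along 0.0399154823527079 lat -0.003078760879098408
```

View pics/d7t.png

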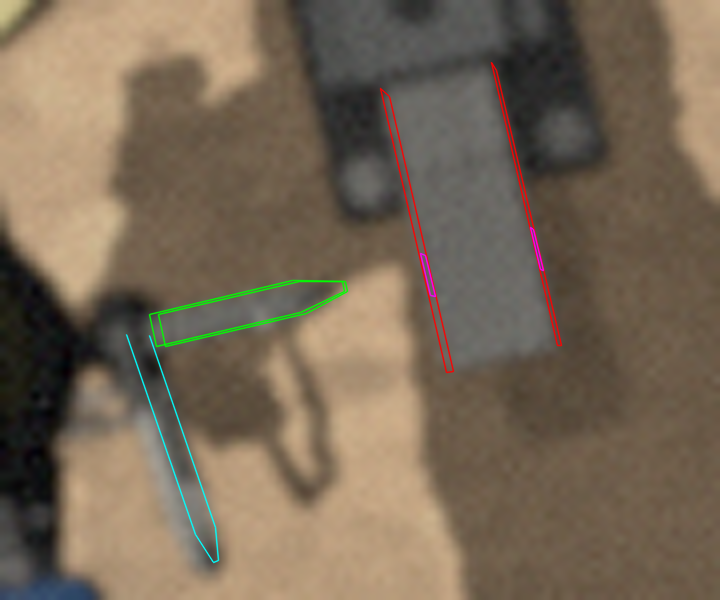

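View pics/d7s.png

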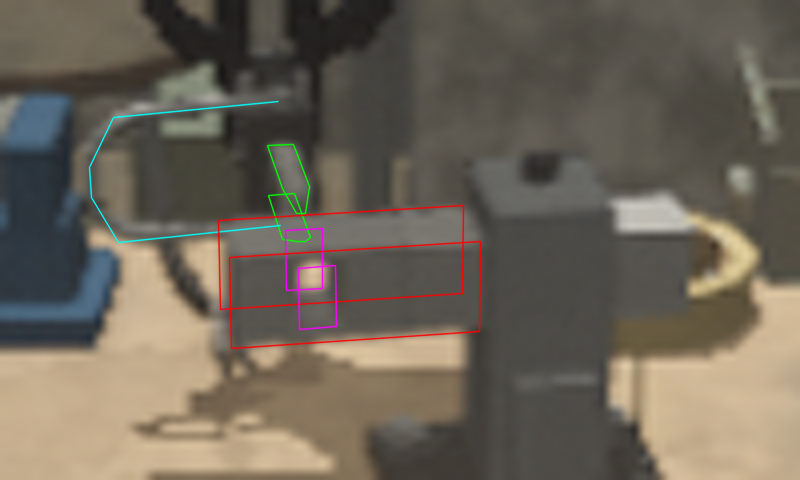

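drive_tool(deltas=[{"offset": [-1.6,8,1],"delta_rot": [0,0,-0.003],"grip": -1},{"offset": [-1.6,16,1],"delta_rot": [0,0,-0.003],"grip": -1},{"offset": [-1.6,22,1],"delta_rot": [0,0,-0.003],"grip": -1},{"offset": [-1.6,22,1],"delta_rot": [0,0,-0.003],"grip": -1}])

```text
time: 6.75
position: [0.5024, 0.0067, 0.0934]
tcp_rot: [180.0, -0.0, 12.1]
force: [-0.2, -0.4, -2.8]
opening: 0.157
```

```bash
cat > rel.py <<'E'
from ov import *
s=sense();m=pts(PS,[(-55,17,90)])[0];d=s['position']-m
c,n=np.cos(PS[2]),np.sin(PS[2])
print('along',round((-n*d[0]+c*d[1])*1000,1),'lat',round((c*d[0]+n*d[1])*1000,1),'z',round(s['position'][2]*1000,1),'rot',s['tcp_rot'].round(2),'F',s['force'].round(1),'op',round(s['opening'],3),'t',s['time'])
E
python3 rel.py
python3 - <<'E'
from draw import *
draw(cam('top'),'d8t.png',195,285,190,265,8,.040);draw(cam('side'),'d8s.png',215,315,160,220,8,.040)
E
```

```text
along 102.0 lat 0.1 z 93.4 rot [ 1.7998e+02 -2.0000e-02  1.2110e+01] F [-0.2 -0.4 -2.8] op 0.157 t 6.75
```

View pics/d8t.png

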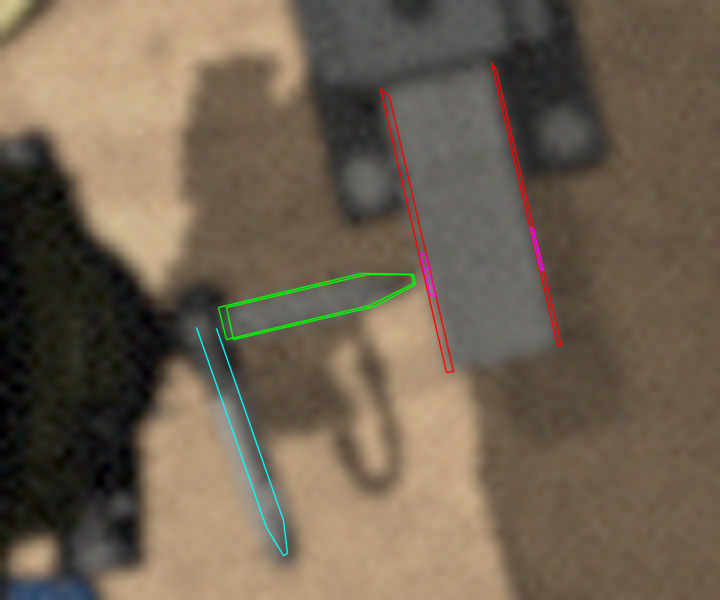

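View pics/d8s.png

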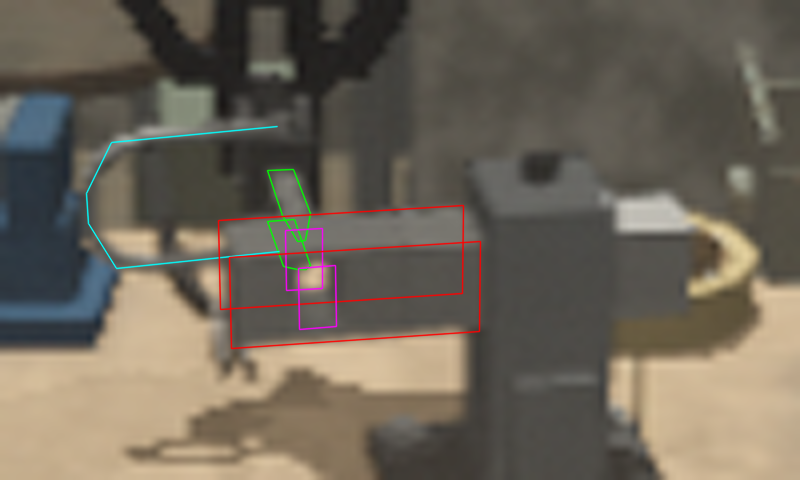

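drive_tool(deltas=[{"offset": [0,5,0],"delta_rot": [0,0,-0.002],"grip": -1},{"offset": [0,10,0],"delta_rot": [0,0,-0.002],"grip": -1},{"offset": [0,15,0],"delta_rot": [0,0,-0.002],"grip": -1},{"offset": [0,20,0],"delta_rot": [0,0,-0.002],"grip": -1},{"offset": [0,20,0],"delta_rot": [0,0,-0.002],"grip": -1}])

```text
time: 7.35
position: [0.5065, -0.0125, 0.0933]
tcp_rot: [180.0, -0.0, 12.3]
force: [-0.2, -0.3, -3.3]
opening: 0.157
```

```bash
python3 rel.py
```

```text
along 82.4 lat 0.1 z 93.3 rot [ 1.7998e+02 -1.0000e-02  1.2260e+01] F [-0.2 -0.3 -3.3] op 0.157 t 7.35
```

drive_tool(deltas=[{"offset": [0,6,0],"delta_rot": [0,0,0],"grip": -1},{"offset": [0,12,0],"delta_rot": [0,0,0],"grip": -1},{"offset": [0,18,0],"delta_rot": [0,0,0],"grip": -1},{"offset": [0,24,0],"delta_rot": [0,0,0],"grip": -1},{"offset": [0,24,0],"delta_rot": [0,0,0],"grip": -1}])

```text
time: 7.85
position: [0.5117, -0.0361, 0.0934]
tcp_rot: [180.0, -0.0, 12.3]
force: [-0.4, -0.5, -2.7]
opening: 0.156
```

```bash
python3 rel.py;python3 - <<'E'
from draw import *
draw(cam('top'),'d9t.png',195,285,190,265,8,.040);draw(cam('side'),'d9s.png',215,315,160,220,8,.040)
E
```

```text
along 58.2 lat 0.1 z 93.4 rot [ 1.7998e+02 -2.0000e-02  1.2250e+01] F [-0.4 -0.5 -2.7] op 0.156 t 7.85
```

View pics/d9t.png

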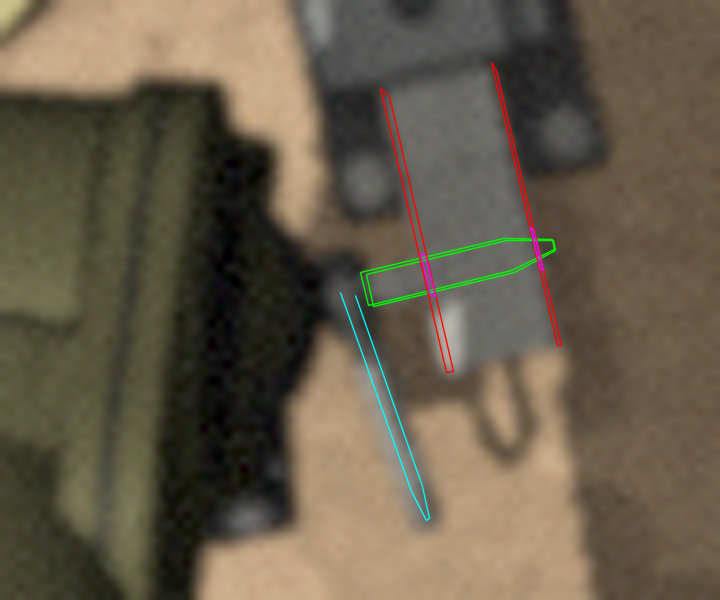

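View pics/d9s.png

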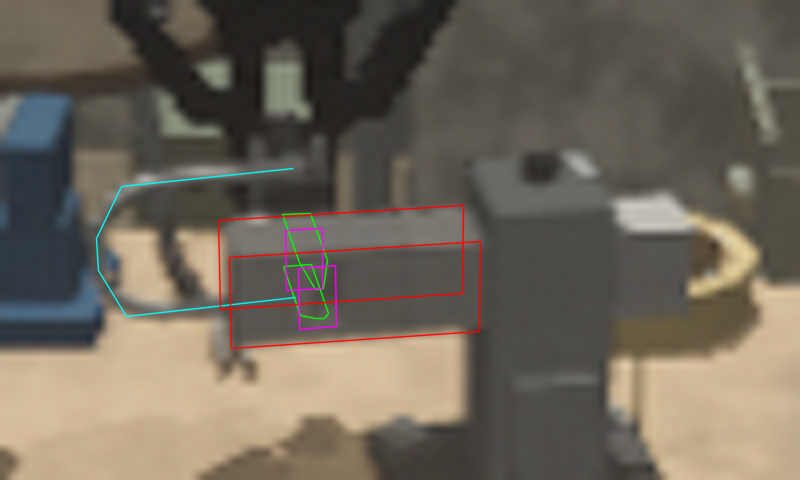

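drive_tool(deltas=[{"offset": [0,5,0],"delta_rot": [0,0,0],"grip": -1},{"offset": [0,10,0],"delta_rot": [0,0,0],"grip": -1},{"offset": [0,14,0],"delta_rot": [0,0,0],"grip": -1},{"offset": [0,16,0],"delta_rot": [0,0,0],"grip": -1},{"offset": [0,17,0],"delta_rot": [0,0,0],"grip": -1}])

```text
time: 8.45
position: [0.5151, -0.0521, 0.0933]
tcp_rot: [-180.0, -0.0, 12.3]
force: [0.0, -0.9, -3.3]
opening: 0.158
```

```bash
python3 rel.py
```

```text
along 41.8 lat 0.0 z 93.3 rot [-180.    -0.    12.3] F [ 0.  -0.9 -3.3] op 0.158 t 8.45
```

Not yet in contact, so I'll ease it in until force appears.

drive_tool(deltas=[{"offset": [0,1,0],"delta_rot": [0,0,0],"grip": -1},{"offset": [0,1.5,0],"delta_rot": [0,0,0],"grip": -1},{"offset": [0,2,0],"delta_rot": [0,0,0],"grip": -1}])

```text
time: 8.75
position: [0.5154, -0.0537, 0.0933]
tcp_rot: [-180.0, 0.0, 12.3]
force: [0.3, -0.0, -3.2]
opening: 0.156
```

```bash
python3 rel.py;python3 - <<'E'
from draw import *
draw(cam('top'),'d10t.png',195,285,190,265,8,.040);draw(cam('side'),'d10s.png',215,315,160,220,8,.040)
E
```

```text
along 40.2 lat -0.0 z 93.3 rot [-180.      0.     12.33] F [ 0.3 -0.  -3.2] op 0.156 t 8.75
```

View pics/d10t.png

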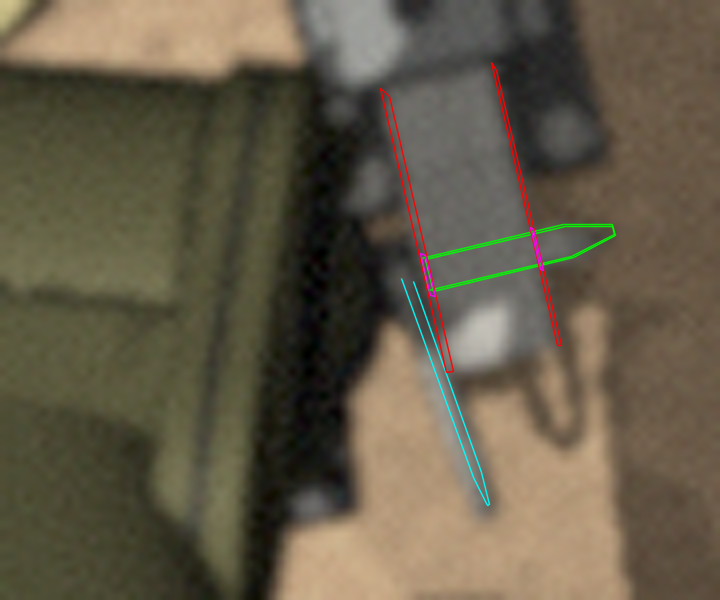

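View pics/d10s.png

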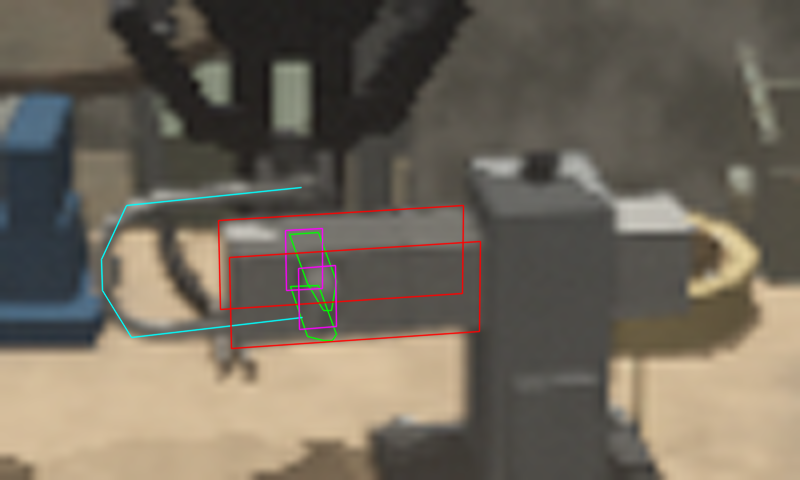

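drive_tool(deltas=[{"offset": [0,0.8,0],"delta_rot": [0,0,0],"grip": -1},{"offset": [0,1.5,0],"delta_rot": [0,0,0],"grip": -1}])

```text
time: 9.05
position: [0.5154, -0.0539, 0.0934]
tcp_rot: [-179.8, -0.0, 12.4]
force: [-1.6, 6.5, 0.1]
opening: 0.158
```

drive_tool(deltas=[{"offset": [0,0.7,0],"delta_rot": [0,0,0],"grip": -1},{"offset": [0,1,0],"delta_rot": [0,0,0],"grip": -1}])

```text
time: 9.25
position: [0.5154, -0.054, 0.0934]
tcp_rot: [-179.7, -0.0, 12.4]
force: [-3.0, 8.7, 0.1]
opening: 0.153
```

```bash
python3 rel.py
```

```text
along 40.0 lat -0.1 z 93.4 rot [-1.797e+02 -1.000e-02  1.241e+01] F [-3.   8.7  0.1] op 0.153 t 9.25
```

drive_tool(deltas=[{"offset": [0,0,0],"delta_rot": [0,0,0],"grip": -1},{"offset": [0,0,0],"delta_rot": [0,0,0],"grip": -1},{"offset": [0,0,0],"delta_rot": [0,0,0],"grip": -1}])

```text
time: 9.55
position: [0.5153, -0.0539, 0.0934]
tcp_rot: [-179.7, -0.0, 12.4]
force: [-2.5, 9.0, 0.5]
opening: 0.153
```

```bash
python3 rel.py;python3 - <<'E'
from h import *
crop(cam('top'),'t11.png',195,285,190,265,8);crop(cam('side'),'s11.png',215,315,160,220,8)
E
```

```text
along 40.0 lat -0.1 z 93.4 rot [-1.7972e+02 -1.0000e-02  1.2410e+01] F [-2.5  9.   0.5] op 0.153 t 9.55
```

View pics/t11.png

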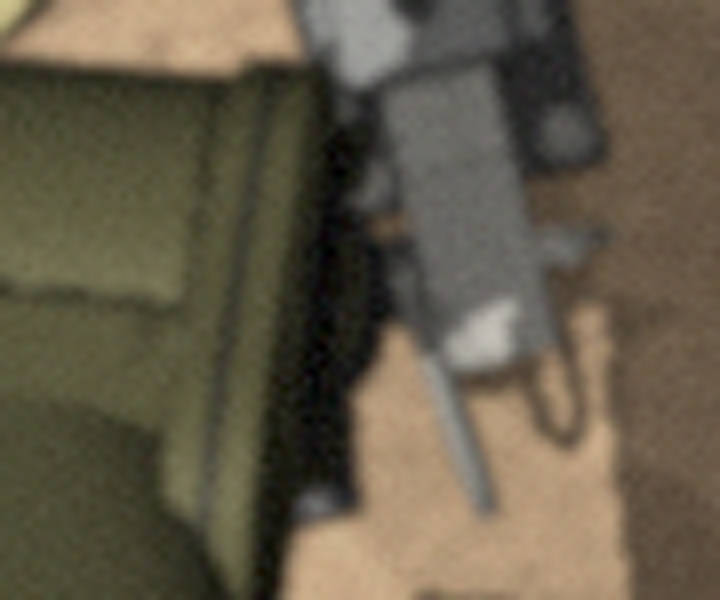

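View pics/s11.png

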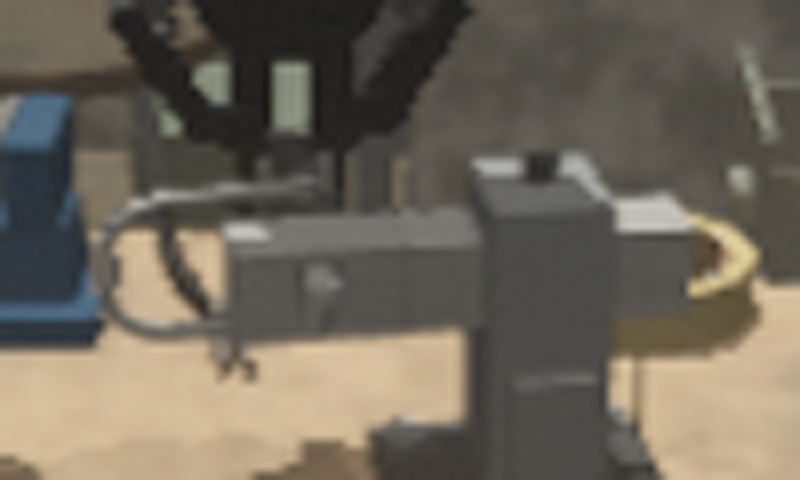

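drive_tool(deltas=[{"offset": [0,1.5,0],"delta_rot": [0,0,0],"grip": -1},{"offset": [0,3,0],"delta_rot": [0,0,0],"grip": -1},{"offset": [0,3,0],"delta_rot": [0,0,0],"grip": -1}])

```text
time: 9.95
position: [0.5153, -0.054, 0.0936]
tcp_rot: [-179.3, -0.0, 12.5]
force: [-3.4, 17.3, 4.7]
opening: 0.152
```

```bash
python3 rel.py
```

```text
along 40.0 lat -0.2 z 93.6 rot [-1.7933e+02 -4.0000e-02  1.2510e+01] F [-3.4 17.3  4.7] op 0.152 t 9.95
```

drive_tool(deltas=[{"offset": [0,-3,0],"delta_rot": [0,0,0],"grip": -1},{"offset": [0,-4,0],"delta_rot": [0,0,0],"grip": -0.6},{"offset": [0,-4,0],"delta_rot": [0,0,0],"grip": -0.3},{"offset": [0,-4,0],"delta_rot": [0,0,0],"grip": -0.1},{"offset": [0,-4,0],"delta_rot": [0,0,0],"grip": -0.1}])

```text
time: 10.45
position: [0.5162, -0.0558, 0.0936]
tcp_rot: [180.0, -0.0, 12.3]
force: [-0.0, -0.8, 0.1]
opening: 0.449
```

```bash
python3 rel.py;python3 - <<'E'
from h import *
crop(cam('top'),'t12.png',195,285,190,265,8);crop(cam('side'),'s12.png',215,315,160,220,8)
E
```

```text
along 38.1 lat 0.3 z 93.6 rot [ 1.7996e+02 -4.0000e-02  1.2290e+01] F [-0.  -0.8  0.1] op 0.449 t 10.45
```

View pics/s12.png

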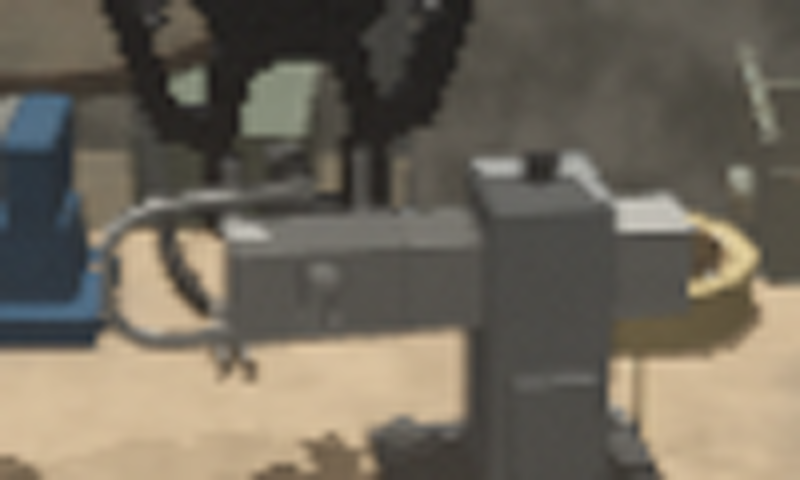

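View pics/t12.png

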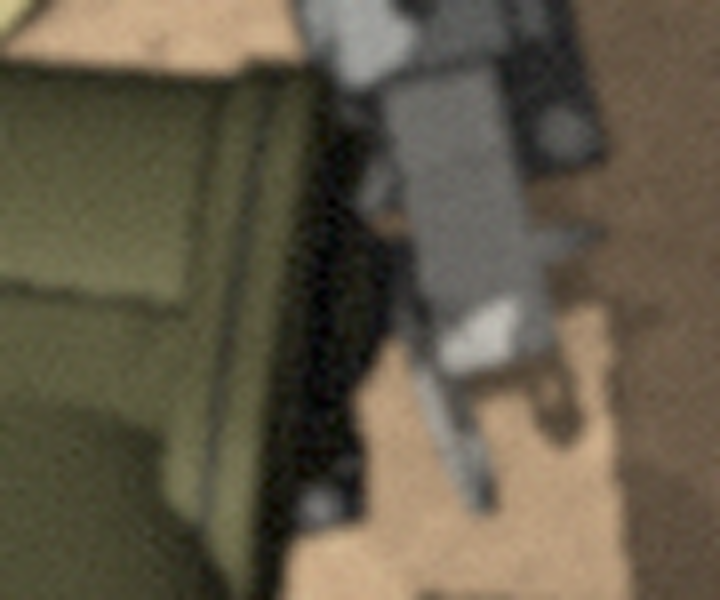

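drive_tool(deltas=[{"offset": [0,-1,-30],"delta_rot": [0,0,0],"grip": -0.1},{"offset": [0,-1,-70],"delta_rot": [0,0,0],"grip": -0.1},{"offset": [0,-10,-110],"delta_rot": [0,0,0],"grip": -0.1},{"offset": [0,-30,-130],"delta_rot": [0,0,0],"grip": -1},{"offset": [0,-30,-130],"delta_rot": [0,0,0],"grip": -1}])

```text
time: 11.05
position: [0.5113, -0.025, 0.2269]
tcp_rot: [179.9, -0.4, 12.4]
force: [0.8, -0.3, -0.3]
opening: 0.116
```

```bash
python3 rel.py;python3 - <<'E'
from h import *
c=cam('wrist');cv2.imwrite('pics/w13.png',c['color'][:,:,::-1])
crop(cam('side'),'s13.png',215,315,160,220,8)
E
```

```text
along 69.2 lat 2.1 z 226.9 rot [179.93  -0.38  12.41] F [ 0.8 -0.3 -0.3] op 0.116 t 11.05
```

View pics/w13.png

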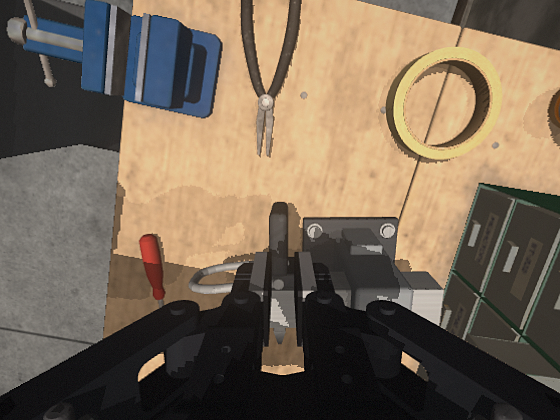

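View pics/s13.png

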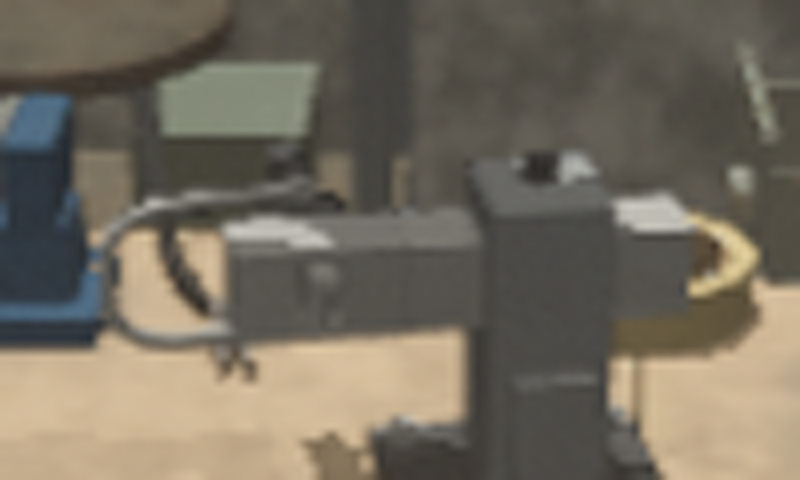

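```bash
cat > ring.py <<'E'
from ov import *
def pose(th,off,Rr=68,z=.093):
    ph=1.46-th;d=np.array([-np.sin(ph),-np.cos(ph)]);n=np.array([-np.cos(ph),np.sin(ph)])
    P=np.array([-55,23])+Rr*d+off*n
    w=pts(PS,[(P[0],P[1],z*1000)])[0];return w,np.degrees(PS[2])+np.degrees(np.pi/2-ph)
def rows(l):
    s=sense();A=R.from_euler('xyz',s['tcp_rot'],degrees=True)
    for th,off,*k in l:
        w,y=pose(th,off,*k);B=R.from_euler('xyz',[180,0,y],degrees=True)
        o=A.inv().apply(w-s['position'])*1000;r=(A.inv()*B).as_rotvec()
        print(th,off,'off',o.round(1).tolist(),'rot',r.round(3).tolist(),'w',w.round(3),round(y,1))
E
python3 -c "
from ring import *
rows([(0,34,68,.2),(0,34,68,.093)])"
```

```text
0 34 off [-71.5, 36.0, 23.3] rot [0.001, -0.001, -0.109] w [ 0.447 -0.077  0.2  ] 18.6
0 34 off [-71.6, 35.9, 130.3] rot [0.001, -0.001, -0.109] w [ 0.447 -0.077  0.093] 18.6
```

drive_tool(deltas=[{"offset": [-35,18,0],"delta_rot": [0,0,-0.05],"grip": -1},{"offset": [-72,36,10],"delta_rot": [0,0,-0.109],"grip": -1},{"offset": [-72,36,20],"delta_rot": [0,0,-0.109],"grip": -1},{"offset": [-72,36,20],"delta_rot": [0,0,-0.109],"grip": -1}])

```text
time: 11.55
position: [0.4444, -0.077, 0.2008]
tcp_rot: [-179.9, 0.2, 18.4]
force: [0.1, -0.2, 0.4]
opening: 0.0
```

```bash
python3 rel.py;python3 - <<'E'
from ring import *
c=cam('wrist');cv2.imwrite('pics/w14.png',c['color'][:,:,::-1])
H=np.array([-55,23,115]);L=pts(PS,[H,(-55-67,23-7.5,115),(-126.6,15,90),(-55,17,90),(-85,17,107),(-85,-17,107)])
print(proj(c,L).round(0).tolist())
rows([(0,34,68,.093)])
E
```

```text
along 32.4 lat -74.3 z 200.8 rot [-179.87    0.25   18.42] F [ 0.1 -0.2  0.4] op 0.0 t 11.55
[[388.0, 268.0], [288.0, 268.0], [281.0, 254.0], [377.0, 261.0], [341.0, 267.0], [333.0, 309.0]]
0 34 off [1.8, 0.4, 108.7] rot [-0.001, 0.002, -0.002] w [ 0.447 -0.077  0.093] 18.6
```

View pics/w14.png

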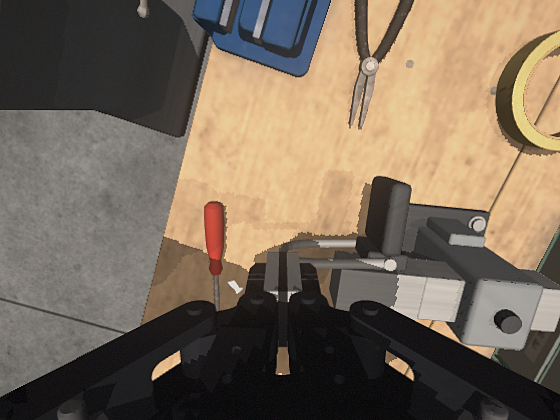

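drive_tool(deltas=[{"offset": [2,0,40],"delta_rot": [0,0,0],"grip": -1},{"offset": [2,0,80],"delta_rot": [0,0,0],"grip": -1},{"offset": [2,0,108],"delta_rot": [0,0,0],"grip": -1},{"offset": [2,0,108],"delta_rot": [0,0,0],"grip": -1}])

```text
time: 12.0
position: [0.4462, -0.0749, 0.0919]
tcp_rot: [-179.8, 0.4, 18.6]
force: [-1.1, 0.9, 0.2]
opening: 0.004
```

```bash
python3 rel.py;python3 - <<'E'
from ring import *
crop(cam('top'),'t15.png',195,285,190,265,8);crop(cam('side'),'s15.png',195,315,150,225,6.5)
rows([(0,24),(0,18),(.0,14.5),(.1,14.5),(.2,14.5)])
E
```

```text
along 34.1 lat -72.1 z 91.9 rot [-179.79    0.38   18.61] F [-1.1  0.9  0.2] op 0.004 t 12.0
0 24 off [-2.1, 10.3, 2.4] rot [-0.0, 0.001, 0.001] w [ 0.451 -0.086  0.093] 18.6
0 18 off [-2.1, 16.3, 2.4] rot [-0.0, 0.001, 0.001] w [ 0.452 -0.092  0.093] 18.6
0.0 14.5 off [-2.1, 19.8, 2.3] rot [-0.0, 0.001, 0.001] w [ 0.454 -0.095  0.093] 18.6
0.1 14.5 off [-3.3, 26.7, 2.3] rot [-0.0, 0.001, -0.099] w [ 0.455 -0.102  0.093] 24.3
0.2 14.5 off [-3.7, 33.6, 2.3] rot [-0.0, 0.001, -0.199] w [ 0.457 -0.109  0.093] 30.0
```

View pics/t15.png

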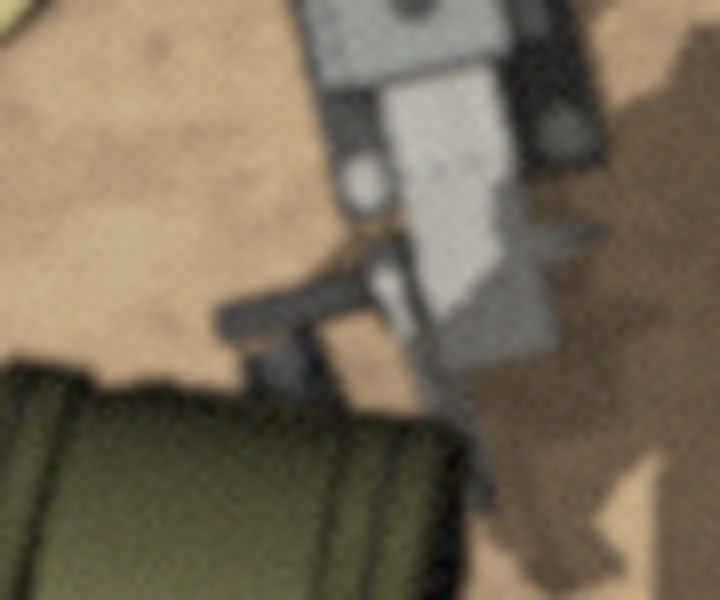

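View pics/s15.png

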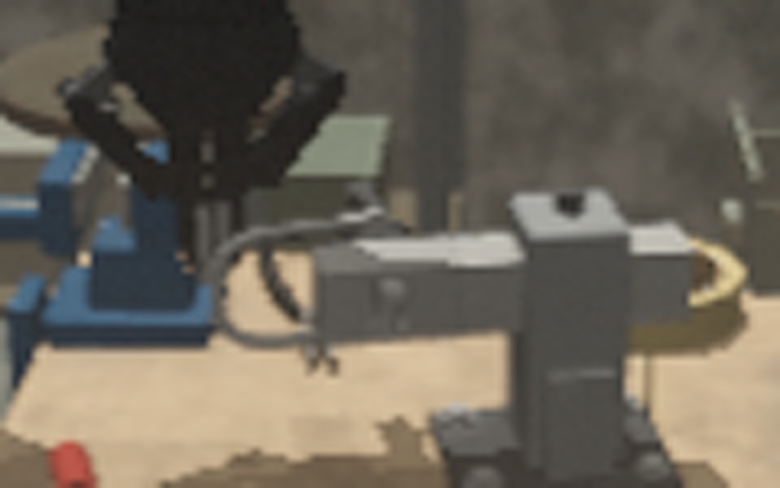

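drive_tool(deltas=[{"offset": [-2,8,4],"delta_rot": [0,0,0],"grip": -1},{"offset": [-2,14,4],"delta_rot": [0,0,0],"grip": -1},{"offset": [-2,20,4],"delta_rot": [0,0,0],"grip": -1},{"offset": [-3,27,4],"delta_rot": [0,0,-0.1],"grip": -1},{"offset": [-4,33.5,4],"delta_rot": [0,0,-0.2],"grip": -1}])

```text
time: 12.6
position: [0.4561, -0.1094, 0.092]
tcp_rot: [180.0, -0.1, 30.2]
force: [-0.8, 2.3, -0.4]
opening: -0.001
```

```bash
python3 rel.py;python3 - <<'E'
from ring import *
c=cam('wrist');cv2.imwrite('pics/w16.png',c['color'][:,:,::-1])
crop(cam('top'),'t16.png',195,285,190,265,8);crop(cam('side'),'s16.png',195,315,150,225,6.5)
rows([(.2,14.5,68,.088),(.3,14.5,68,.088),(.4,14.5,68,.088),(.5,14.5,68,.088),(.6,14.5,68,.088),(.7,14.5,68,.088)])
E
```

```text
along -1.7 lat -69.8 z 92.0 rot [ 1.7999e+02 -8.0000e-02  3.0240e+01] F [-0.8  2.3 -0.4] op -0.001 t 12.6
0.2 14.5 off [0.8, -0.4, 3.9] rot [0.0, -0.001, -0.003] w [ 0.457 -0.109  0.088] 30.0
0.3 14.5 off [-0.2, 6.5, 3.9] rot [0.0, -0.001, -0.103] w [ 0.459 -0.115  0.088] 35.8
0.4 14.5 off [-0.6, 13.4, 3.9] rot [0.001, -0.001, -0.203] w [ 0.462 -0.121  0.088] 41.5
0.5 14.5 off [-0.3, 20.4, 3.9] rot [0.001, -0.001, -0.303] w [ 0.466 -0.127  0.088] 47.2
0.6 14.5 off [0.6, 27.2, 3.9] rot [0.001, -0.001, -0.403] w [ 0.47  -0.133  0.088] 52.9
0.7 14.5 off [2.3, 34.0, 3.9] rot [0.001, -0.001, -0.503] w [ 0.475 -0.138  0.088] 58.7
```

View pics/t16.png

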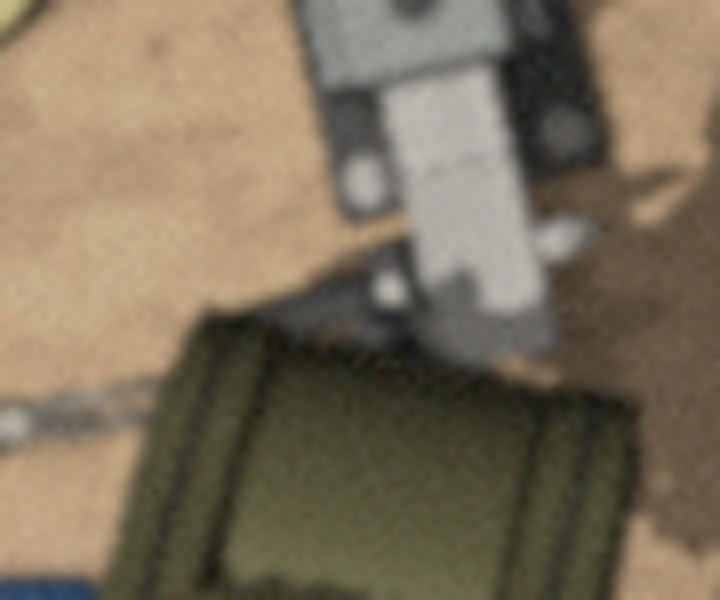

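View pics/s16.png

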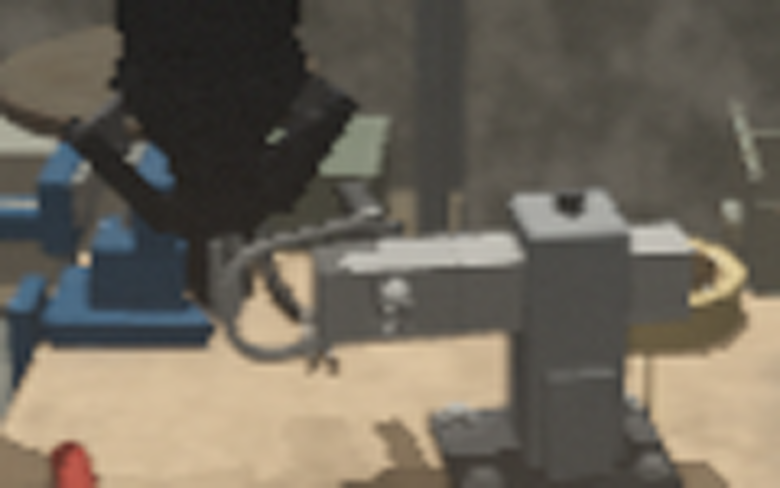

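View pics/w16.png

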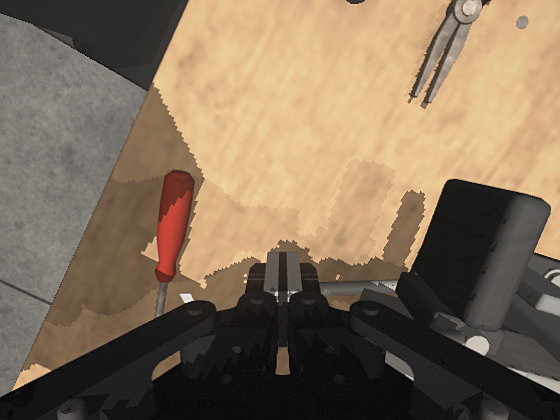

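drive_tool(deltas=[{"offset": [0,6.5,1],"delta_rot": [0,0,-0.1],"grip": -1},{"offset": [0,13.5,1],"delta_rot": [0,0,-0.2],"grip": -1},{"offset": [0,20.5,1],"delta_rot": [0,0,-0.3],"grip": -1},{"offset": [0.6,27,1],"delta_rot": [0,0,-0.4],"grip": -1}])

```text
time: 13.15
position: [0.4693, -0.1321, 0.0906]
tcp_rot: [-180.0, 0.0, 53.0]
force: [-0.1, 1.5, 0.9]
opening: 0.002
```

```bash
python3 rel.py;python3 - <<'E'
from ring import *
crop(cam('top'),'t17.png',195,285,190,265,8);crop(cam('side'),'s17.png',195,315,150,225,6.5)
rows([(t,14.5,68,.092) for t in (.6,.7,.8,.9,1.0,1.1)])
E
```

```text
along -26.6 lat -61.6 z 90.6 rot [-1.7999e+02  1.0000e-02  5.3050e+01] F [-0.1  1.5  0.9] op 0.002 t 13.15
0.6 14.5 off [-0.2, 0.0, -1.3] rot [0.001, -0.0, -0.003] w [ 0.47  -0.133  0.092] 52.9
0.7 14.5 off [-1.3, 6.9, -1.3] rot [0.001, -0.0, -0.103] w [ 0.475 -0.138  0.092] 58.7
0.8 14.5 off [-1.7, 13.8, -1.3] rot [0.001, -0.0, -0.203] w [ 0.48  -0.142  0.092] 64.4
0.9 14.5 off [-1.4, 20.8, -1.3] rot [0.001, -0.0, -0.303] w [ 0.486 -0.146  0.092] 70.1
1.0 14.5 off [-0.4, 27.6, -1.3] rot [0.001, 0.0, -0.403] w [ 0.492 -0.15   0.092] 75.9
1.1 14.5 off [1.3, 34.4, -1.3] rot [0.001, 0.0, -0.503] w [ 0.498 -0.152  0.092] 81.6
```

View pics/t17.png

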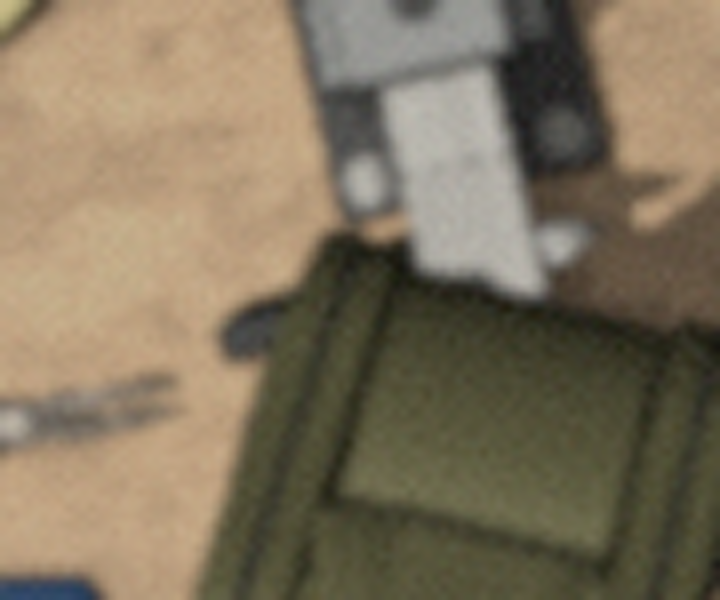

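View pics/s17.png

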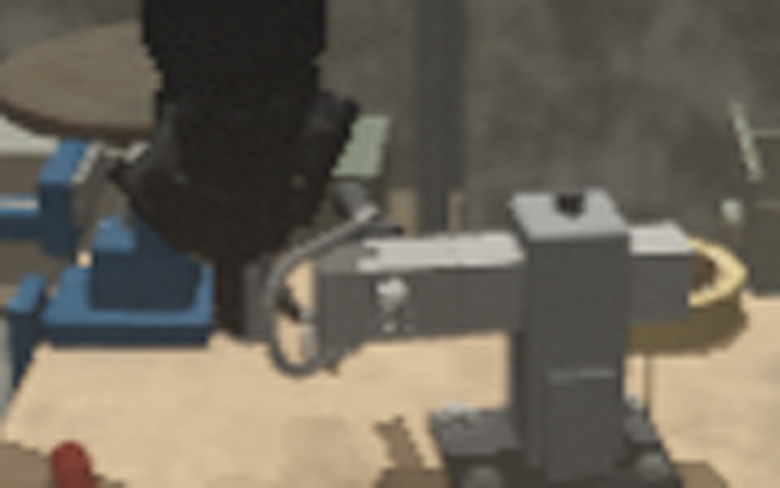

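drive_tool(deltas=[{"offset": [-1,7,0],"delta_rot": [0,0,-0.1],"grip": -1},{"offset": [-1.5,14,0],"delta_rot": [0,0,-0.2],"grip": -1},{"offset": [-1.5,21,0],"delta_rot": [0,0,-0.3],"grip": -1},{"offset": [-1,27.5,0],"delta_rot": [0,0,-0.4],"grip": -1},{"offset": [-1,27.5,0],"delta_rot": [0,0,-0.4],"grip": -1}])

```text
time: 13.75
position: [0.4917, -0.1496, 0.0906]
tcp_rot: [179.9, 0.0, 75.7]
force: [0.0, 0.1, -0.6]
opening: -0.002
```

```bash
python3 rel.py;python3 - <<'E'
from ring import *
crop(cam('top'),'t18.png',195,285,190,265,8);crop(cam('side'),'s18.png',195,315,150,225,6.5)
rows([(t,14.5,68,.092) for t in (.9,1.0,1.1)])
E
```

```text
along -48.5 lat -43.4 z 90.6 rot [1.7992e+02 1.0000e-02 7.5670e+01] F [ 0.   0.1 -0.6] op -0.002 t 13.75
0.9 14.5 off [1.7, -5.3, -1.7] rot [-0.0, -0.0, 0.096] w [ 0.486 -0.146  0.092] 70.1
1.0 14.5 off [-0.1, 1.4, -1.7] rot [-0.0, -0.0, -0.004] w [ 0.492 -0.15   0.092] 75.9
1.1 14.5 off [-1.2, 8.3, -1.7] rot [-0.0, -0.0, -0.104] w [ 0.498 -0.152  0.092] 81.6
```

View pics/t18.png

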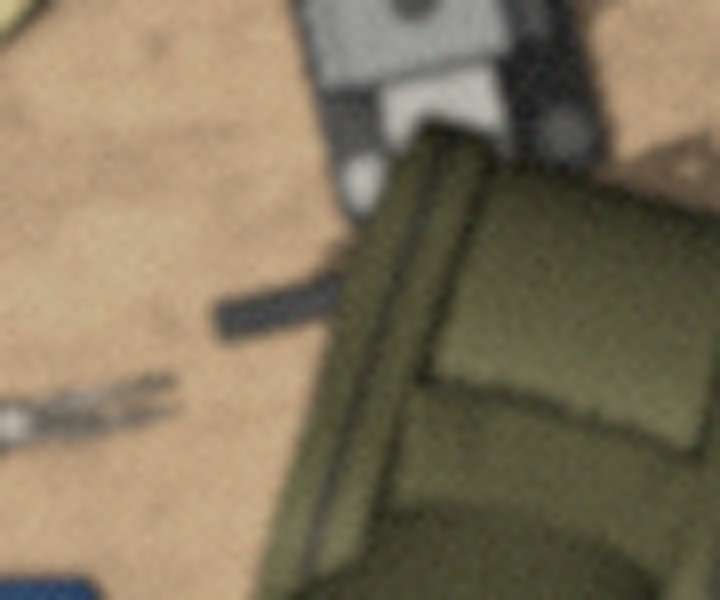

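View pics/s18.png

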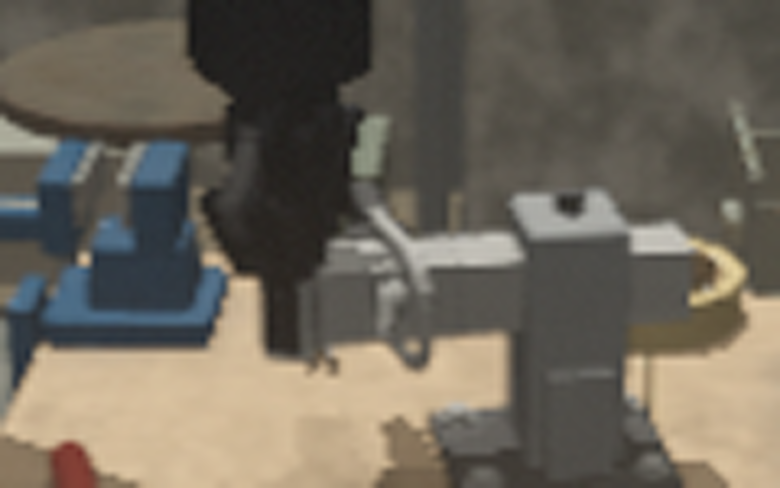

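drive_tool(deltas=[{"offset": [0,-20,0],"delta_rot": [0,0,0],"grip": -1},{"offset": [0,-45,-10],"delta_rot": [0,0,0],"grip": -1},{"offset": [0,-70,-50],"delta_rot": [0,0,0],"grip": -1},{"offset": [0,-80,-95],"delta_rot": [0,0,0],"grip": -1},{"offset": [0,-80,-130],"delta_rot": [0,0,0],"grip": -1}])

```text
time: 14.35
position: [0.4108, -0.1289, 0.2222]
tcp_rot: [-179.9, -0.0, 75.7]
force: [1.2, 0.2, -0.7]
opening: 0.001
```

```bash
python3 rel.py;python3 - <<'E'
from ring import *
c=cam('wrist');cv2.imwrite('pics/w19.png',c['color'][:,:,::-1])
crop(cam('top'),'t19.png',195,285,190,265,8);crop(cam('side'),'s19.png',195,315,150,225,6.5)
E
```

```text
along -11.1 lat -118.1 z 222.2 rot [-179.95   -0.     75.68] F [ 1.2  0.2 -0.7] op 0.001 t 14.35
```

View pics/t19.png

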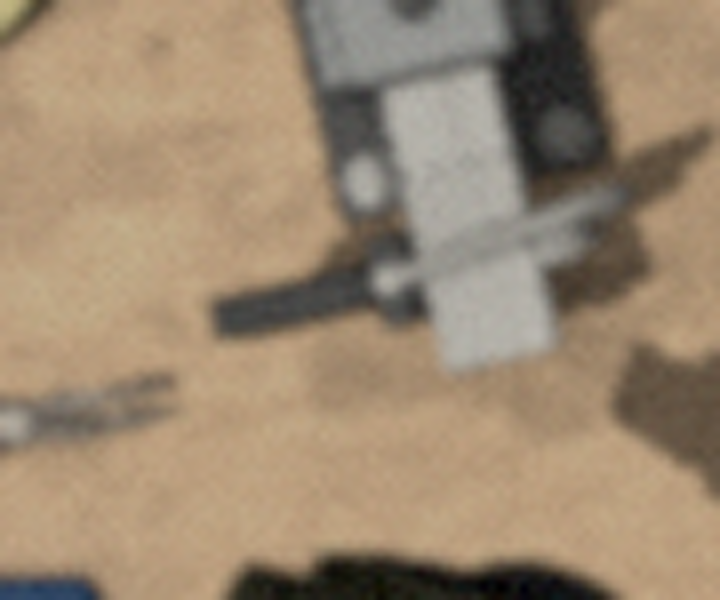

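View pics/s19.png

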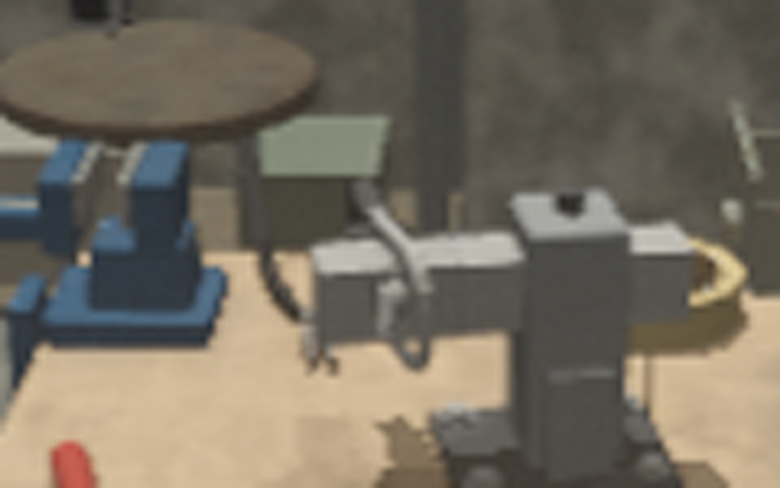

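View pics/w19.png

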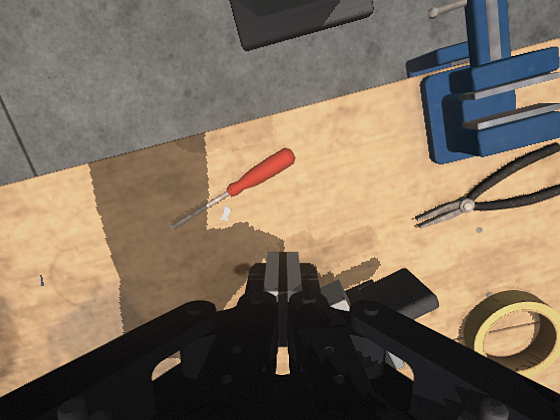

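Run:
```python
from ov import *
def d(c,name,x0,x1,y0,y1,f):
    im=cv2.resize(c['color'][y0:y1,x0:x1,::-1],None,fx=f,fy=f,interpolation=cv2.INTER_CUBIC)
    m=pts(PS,[(-55,17,90)])[0];p=[m[0],m[1],PS[2]-np.pi/2]
    def line(P,col):
        q=((proj(c,pts(p,P))-[x0,y0]+.5)*f).round().astype(int).reshape(-1,1,2);cv2.polylines(im,[q],False,col,1,cv2.LINE_AA)
    line([(-61,7,119),(-12,7,119),(-12,-7,119),(-61,-7,119),(-61,7,119)],(0,255,0))
    line([(0,5,100),(44,5,100),(58,1.5,96),(58,-1.5,96),(44,-5,100),(0,-5,100)],(0,255,0))
    for a,col in((.14,(255,255,0)),(.02,(0,0,255))):
        r=lambda R,z:(-6+R*np.cos(a),R*np.sin(a),z)
        line([r(0,115),r(60,115),r(70,106),r(72,96),r(72,84),r(70,74),r(60,65),r(0,65)],col)
    cv2.imwrite('pics/'+name,im)
d(cam('top'),'d20t.png',195,285,190,265,8);d(cam('side'),'d20s.png',225,305,160,220,9)
```

```text
(no output)
```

View pics/d20t.png

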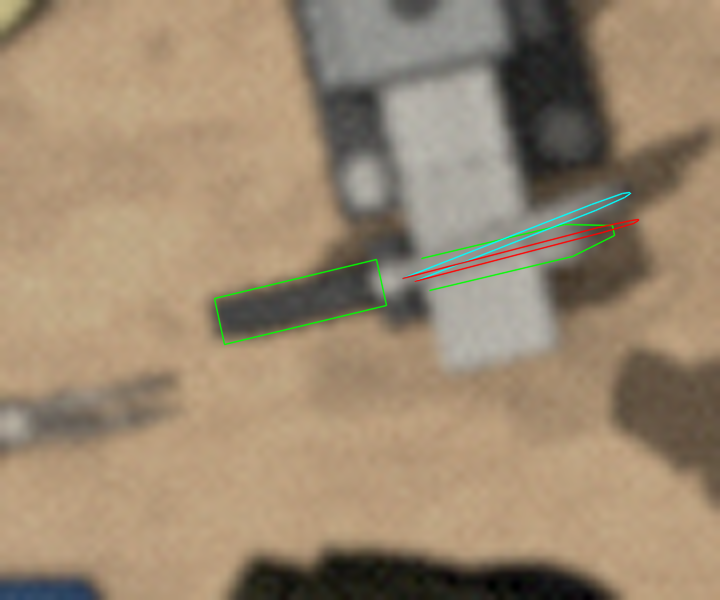

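View pics/d20s.png

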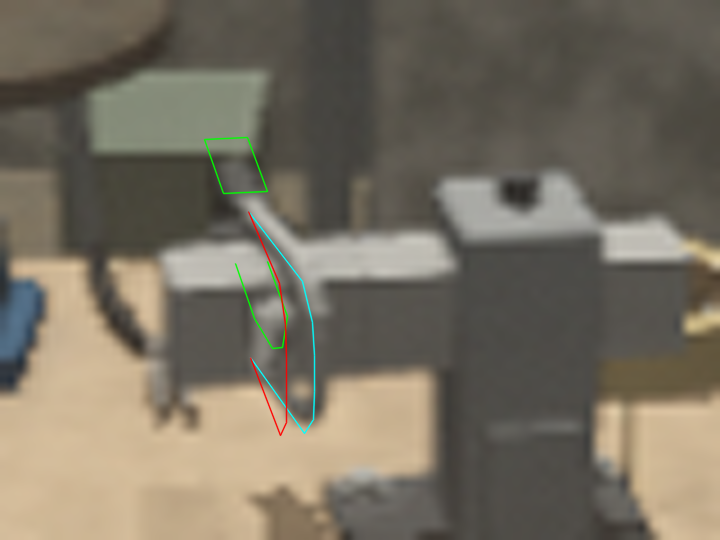

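```bash
python3 -c "
from station import workorder
print(workorder.finish_job())"
```

```text
the job is handed in; nothing more can be done
None
```

The linchpin is home in the drawbar's slot with its ring snapped shut over the tip, and I handed the job in at about 14.5 s of the 58 s allowed. No verdict came back, so the result rests on my own checks.

- **Insertion:** I gripped the pin by its plate and lined it up from the left. I pushed it in with the ring still open until it hit a hard stop: up to about 17 N on the wrist gave no further movement.
- **Closing the ring:** With the gripper shut, I pushed the ring's far bar round the free end of the drawbar, with no more than about 2 N on the wrist at each check. It snapped shut on its own, and I then backed the arm well clear.
- **Final pictures:** In both the top and side views the ring lies where the closed position (1.6 rad) should be, past the pin's axis and beyond the tip. The pin sits at the home pose.
- **Small disagreement:** In the top view the tip and ring end showed about 2 mm short of the model. That is close to the calibration error and well inside the 9 mm limit. I did not measure the collar gap more finely than that.
- **Bystanders:** The tools in view in the last pictures looked undisturbed, but I did not re-measure each one, and the wrist force showed no sign of hitting anything but the drawbar and ring.

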